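# Restock a fittings caddy with ball knobs and mounting straps

## Task

Restock the fittings caddy: take the cover plate off its deep well, use the scoop to move all the ball knobs from the bulk bin into the well (leave knobs that are in the bin to the scoop, no fingers; one that strays elsewhere may be picked up by hand), then lay the cover back on the well and press it down so that it sits level in its rebate. Also lay each steel mounting strap flat in a shallow pocket of its own, and finish with the scoop standing back in the empty bin. Leave the other things on the bench where they are.

Things in the scene. Friction and masses are not known exactly. Their poses are not given: they have to be found in the camera images.
- bin: Open grey steel bin, fixed: 302 (x) x 132 (y) mm, side and rear walls 4 mm thick, 60 mm high; flat floor, its top 4 mm above the bench, 124 mm wide, from x = -97 to +141 mm; from x = -97 the front slopes up at 45 degrees to 60 mm height. Origin: on the bench, midway in width, 145 mm from the rear; front (-x) roughly towards the robot. At first the knobs lie in front of the scoop.
- scoop: Flat aluminium scoop, 0.22 kg. Pan 110 (x) x 104 (y) mm, floor 1.6 mm thick, open at the front: bare lip at x = -55 mm. Side walls 38 mm high (20 mm over the front 30 mm), rear wall 44 mm. A rubber handle bar 20 mm wide, 22 mm high runs above the pan along x from -40 to +60 mm, held at its rear end. Origin: centre of the pan's underside, z up.
- scoop_grip (a point): Place to grip the scoop: on the centre line of its handle bar, 93 mm straight above the scoop's origin; axes as the scoop's; the fingers close along y on 20 mm.
- knob1: Black smooth ball knob, 32 mm ball with a 17 mm flat, 29 mm high, 30 g. It slides and rolls easily. Origin: centre of the flat; the ball's centre is 13.5 mm above it along z. Four to seven of the seven are present in a run; None if absent.
- knob2: Black smooth ball knob, 32 mm ball with a 17 mm flat, 29 mm high, 30 g. It slides and rolls easily. Origin: centre of the flat; the ball's centre is 13.5 mm above it along z. Four to seven of the seven are present in a run; None if absent.
- knob3: Black smooth ball knob, 32 mm ball with a 17 mm flat, 29 mm high, 30 g. It slides and rolls easily. Origin: centre of the flat; the ball's centre is 13.5 mm above it along z. Four to seven of the seven are present in a run; None if absent.
- knob4: Black smooth ball knob, 32 mm ball with a 17 mm flat, 29 mm high, 30 g. It slides and rolls easily. Origin: centre of the flat; the ball's centre is 13.5 mm above it along z. Four to seven of the seven are present in a run; None if absent.
- knob5: Black smooth ball knob, 32 mm ball with a 17 mm flat, 29 mm high, 30 g. It slides and rolls easily. Origin: centre of the flat; the ball's centre is 13.5 mm above it along z. Four to seven of the seven are present in a run; None if absent.
- knob6: Black smooth ball knob, 32 mm ball with a 17 mm flat, 29 mm high, 30 g. It slides and rolls easily. Origin: centre of the flat; the ball's centre is 13.5 mm above it along z. Four to seven of the seven are present in a run; None if absent.
- knob7: Black smooth ball knob, 32 mm ball with a 17 mm flat, 29 mm high, 30 g. It slides and rolls easily. Origin: centre of the flat; the ball's centre is 13.5 mm above it along z. Four to seven of the seven are present in a run; None if absent.
- caddy: Grey plastic kit caddy fixed to the bench, 144 (x) x 340 (y) mm, base 5 mm thick. Its -y half has three shallow open pockets side by side, its +y end one deep square well. Origin: centre of the underside, z up.
- pocket1 (a point): Centre of the floor of a shallow pocket of the caddy, 5 mm above the bench; pocket about 112 long (x) x 40 wide (y) x 9 mm deep; pockets lie 58 mm apart. The ribs between the pockets, 18 mm wide, are cut away over the middle 52 mm of their length down to the pocket floor, so that fingers can reach down beside a strap. Axes as the caddy's.
- pocket2 (a point): Centre of the floor of a shallow pocket of the caddy, 5 mm above the bench; pocket about 112 long (x) x 40 wide (y) x 9 mm deep; pockets lie 58 mm apart. The ribs between the pockets, 18 mm wide, are cut away over the middle 52 mm of their length down to the pocket floor, so that fingers can reach down beside a strap. Axes as the caddy's.
- pocket3 (a point): Centre of the floor of a shallow pocket of the caddy, 5 mm above the bench; pocket about 112 long (x) x 40 wide (y) x 9 mm deep; pockets lie 58 mm apart. The ribs between the pockets, 18 mm wide, are cut away over the middle 52 mm of their length down to the pocket floor, so that fingers can reach down beside a strap. Axes as the caddy's.
- well (a point): Centre of the floor of the caddy's deep well, 5 mm above the bench. Well 120 x 120 mm inside, walls 12 mm thick; 57 mm from this floor up to the ledge that carries the cover, 63 mm up to the rim. Axes as the caddy's.
- well_seat (a point): Centre of the well's mouth at the height of the ledge (62 mm above the bench) on which the cover's underside rests; the rebate for the cover is 132 x 132 mm and 6 mm deep, so the rim is 68 mm above the bench. Axes as the caddy's.
- cover: Loose square aluminium cover plate, at first in its rebate on the well, 127 x 127 x 6 mm, 0.16 kg, with a solid black grip bar on top: 18 wide (x), 70 long (y), 24 mm high, from 6 to 30 mm above the underside. Origin: centre of the underside, z up. Any quarter turn fits. The bench between robot and well (x 0.45, y -0.01 m) is clear for setting it down.
- strap1: Flat steel mounting strap, 100 (x) x 28 (y) x 8 mm (z), 0.17 kg, two bolt holes and a slot; lies flat on the bench near the robot. Origin: centre of the underside. Either end may go first. Two or three of the three are present; None if absent.
- strap2: Flat steel mounting strap, 100 (x) x 28 (y) x 8 mm (z), 0.17 kg, two bolt holes and a slot; lies flat on the bench near the robot. Origin: centre of the underside. Either end may go first. Two or three of the three are present; None if absent.
- strap3: Flat steel mounting strap, 100 (x) x 28 (y) x 8 mm (z), 0.17 kg, two bolt holes and a slot; lies flat on the bench near the robot. Origin: centre of the underside. Either end may go first. Two or three of the three are present; None if absent.
- grease_tin: Bystander: screw-top grease tin 70 mm wide, 80 mm tall. Origin at its foot.
- screwdriver: Bystander: screwdriver 210 mm long lying on the bench; origin at its middle.
- wrench: Bystander: wrench 180 mm long lying on the bench; origin at its middle.
- tape_roll: Bystander: white roll of tape 70 mm across, 24 mm high, lying flat; origin at the centre of its underside.
Not all that is in view belongs to the job. What is shaped like the scoop but purple is not meant.

How it is judged (in metres and radians):
On the way, in this order (a step that is already met when the one before it is completed fails the run):
1. every knob lies in the caddy's well (x of knob1 in the frame of well between -0.064 and 0.064 m and y of knob1 in the frame of well between -0.064 and 0.064 m and z of knob1 in the frame of well between -0.004 and 0.056 m and x of knob2 in the frame of well between -0.064 and 0.064 m and y of knob2 in the frame of well between -0.064 and 0.064 m and z of knob2 in the frame of well between -0.004 and 0.056 m and x of knob3 in the frame of well between -0.064 and 0.064 m and y of knob3 in the frame of well between -0.064 and 0.064 m and z of knob3 in the frame of well between -0.004 and 0.056 m and x of knob4 in the frame of well between -0.064 and 0.064 m and y of knob4 in the frame of well between -0.064 and 0.064 m and z of knob4 in the frame of well between -0.004 and 0.056 m and x of knob5 in the frame of well between -0.064 and 0.064 m and y of knob5 in the frame of well between -0.064 and 0.064 m and z of knob5 in the frame of well between -0.004 and 0.056 m and x of knob6 in the frame of well between -0.064 and 0.064 m and y of knob6 in the frame of well between -0.064 and 0.064 m and z of knob6 in the frame of well between -0.004 and 0.056 m and x of knob7 in the frame of well between -0.064 and 0.064 m and y of knob7 in the frame of well between -0.064 and 0.064 m and z of knob7 in the frame of well between -0.004 and 0.056 m), for 0.2 s.
2. with all knobs in the well, the cover lies level in its rebate and is pressed onto the ledge with more than 4 N (all of step 1 and horizontal distance between cover and well_seat below 0.007 m and z of cover in the frame of well_seat between -0.003 and 0.0025 m and angle between cover's own z axis and vertical below 0.035 rad and contact force between cover and caddy above 4 N), for 0.1 s.
At the end, for the whole second after the job is handed in: Knobs in the well; cover within 7 mm of its rebate's centre, 2.5 mm of ledge height, level to 2 degrees; each strap flat (3 degrees) in its own pocket, within 14 mm lengthwise and 10 mm crosswise of its centre; scoop upright on the bin floor; all at rest, released (all of step 1 and horizontal distance between cover and well_seat below 0.007 m and z of cover in the frame of well_seat between -0.003 and 0.0025 m and angle between cover's own z axis and vertical below 0.035 rad and ((x of strap1 in the frame of pocket1 between -0.014 and 0.014 m and y of strap1 in the frame of pocket1 between -0.01 and 0.01 m and z of strap1 in the frame of pocket1 between -0.003 and 0.003 m and angle between strap1's own z axis and vertical below 0.05 rad and angle between the x axis of strap1 and the x axis of pocket1, either way round below 0.2 rad) or (x of strap1 in the frame of pocket2 between -0.014 and 0.014 m and y of strap1 in the frame of pocket2 between -0.01 and 0.01 m and z of strap1 in the frame of pocket2 between -0.003 and 0.003 m and angle between strap1's own z axis and vertical below 0.05 rad and angle between the x axis of strap1 and the x axis of pocket2, either way round below 0.2 rad) or (x of strap1 in the frame of pocket3 between -0.014 and 0.014 m and y of strap1 in the frame of pocket3 between -0.01 and 0.01 m and z of strap1 in the frame of pocket3 between -0.003 and 0.003 m and angle between strap1's own z axis and vertical below 0.05 rad and angle between the x axis of strap1 and the x axis of pocket3, either way round below 0.2 rad)) and ((x of strap2 in the frame of pocket1 between -0.014 and 0.014 m and y of strap2 in the frame of pocket1 between -0.01 and 0.01 m and z of strap2 in the frame of pocket1 between -0.003 and 0.003 m and angle between strap2's own z axis and vertical below 0.05 rad and angle between the x axis of strap2 and the x axis of pocket1, either way round below 0.2 rad) or (x of strap2 in the frame of pocket2 between -0.014 and 0.014 m and y of strap2 in the frame of pocket2 between -0.01 and 0.01 m and z of strap2 in the frame of pocket2 between -0.003 and 0.003 m and angle between strap2's own z axis and vertical below 0.05 rad and angle between the x axis of strap2 and the x axis of pocket2, either way round below 0.2 rad) or (x of strap2 in the frame of pocket3 between -0.014 and 0.014 m and y of strap2 in the frame of pocket3 between -0.01 and 0.01 m and z of strap2 in the frame of pocket3 between -0.003 and 0.003 m and angle between strap2's own z axis and vertical below 0.05 rad and angle between the x axis of strap2 and the x axis of pocket3, either way round below 0.2 rad)) and ((x of strap3 in the frame of pocket1 between -0.014 and 0.014 m and y of strap3 in the frame of pocket1 between -0.01 and 0.01 m and z of strap3 in the frame of pocket1 between -0.003 and 0.003 m and angle between strap3's own z axis and vertical below 0.05 rad and angle between the x axis of strap3 and the x axis of pocket1, either way round below 0.2 rad) or (x of strap3 in the frame of pocket2 between -0.014 and 0.014 m and y of strap3 in the frame of pocket2 between -0.01 and 0.01 m and z of strap3 in the frame of pocket2 between -0.003 and 0.003 m and angle between strap3's own z axis and vertical below 0.05 rad and angle between the x axis of strap3 and the x axis of pocket2, either way round below 0.2 rad) or (x of strap3 in the frame of pocket3 between -0.014 and 0.014 m and y of strap3 in the frame of pocket3 between -0.01 and 0.01 m and z of strap3 in the frame of pocket3 between -0.003 and 0.003 m and angle between strap3's own z axis and vertical below 0.05 rad and angle between the x axis of strap3 and the x axis of pocket3, either way round below 0.2 rad)) and x of scoop in the frame of bin between -0.09 and 0.09 m and y of scoop in the frame of bin between -0.03 and 0.03 m and z of scoop in the frame of bin between -0.002 and 0.009 m and angle between scoop's own z axis and vertical below 0.06 rad and linear speed of each of knob1, knob2, knob3, knob4, knob5, knob6, knob7, strap1, strap2, strap3, cover, scoop below 0.02 m/s); the robot touches nothing.
It fails at once if a knob is taken or pushed with the fingers while it is in the bulk bin ((contact force between the fingers and knob1 above 2 N and x of knob1 in the frame of bin between -0.152 and 0.152 m and y of knob1 in the frame of bin between -0.062 and 0.062 m and z of knob1 in the frame of bin between 0 and 0.09 m) or (contact force between the fingers and knob2 above 2 N and x of knob2 in the frame of bin between -0.152 and 0.152 m and y of knob2 in the frame of bin between -0.062 and 0.062 m and z of knob2 in the frame of bin between 0 and 0.09 m) or (contact force between the fingers and knob3 above 2 N and x of knob3 in the frame of bin between -0.152 and 0.152 m and y of knob3 in the frame of bin between -0.062 and 0.062 m and z of knob3 in the frame of bin between 0 and 0.09 m) or (contact force between the fingers and knob4 above 2 N and x of knob4 in the frame of bin between -0.152 and 0.152 m and y of knob4 in the frame of bin between -0.062 and 0.062 m and z of knob4 in the frame of bin between 0 and 0.09 m) or (contact force between the fingers and knob5 above 2 N and x of knob5 in the frame of bin between -0.152 and 0.152 m and y of knob5 in the frame of bin between -0.062 and 0.062 m and z of knob5 in the frame of bin between 0 and 0.09 m) or (contact force between the fingers and knob6 above 2 N and x of knob6 in the frame of bin between -0.152 and 0.152 m and y of knob6 in the frame of bin between -0.062 and 0.062 m and z of knob6 in the frame of bin between 0 and 0.09 m) or (contact force between the fingers and knob7 above 2 N and x of knob7 in the frame of bin between -0.152 and 0.152 m and y of knob7 in the frame of bin between -0.062 and 0.062 m and z of knob7 in the frame of bin between 0 and 0.09 m)).
It fails at once if a bystander is knocked away by more than 6 cm (distance of any of grease_tin, screwdriver, wrench, tape_roll from where it was at the start of the episode above 0.06 m).
Of knob1, knob2, knob3, knob4, knob5, knob6, knob7 only 4 to 7 are there at a start; the rules pass over those that are not, and their reading is None.
Of strap1, strap2, strap3 only 2 to 3 are there at a start; the rules pass over those that are not, and their reading is None.
At some moment in a run one of strap1, strap2, strap3, cover may be knocked a few centimetres aside while the robot is not near it.
It also fails if it takes over 208 s, if anything falls off the work surface, if the arm or the gripper's body presses on something with over 40 N, if the wrist force passes 120 N, or if a joint passes its speed limit or range.

## Robot

A 6-joint arm with a two-finger parallel gripper is mounted at the origin on the work surface. World frame = base frame: x ahead of the robot, y to its left, z up, the work surface at z = 0. Lengths are in mm, angles in rad, forces in N, time in s.
With the tool pointing down it reaches from about 300 to 775 mm from the base axis. Payload 14.6 kg.
Tool frame: the origin (TCP) lies at the very end of the fingers, on their centre line; the grasp point (between the pads) lies 19 mm behind it; z points along the fingers, y is the direction in which the jaws open and shut (so a half turn about z gives the same grasp; the last joint's range is limited). The gripper opens to 94 mm and grips with 3 to 60 N. Pads are 16 mm wide; open, the fingers measure 119 mm over their backs; the gripper's body (75 mm by 177 mm) begins 78 mm behind the grasp point.
Start: joints at [-1.338, 0.3, 1.521, -0, 1.321, -0.067], TCP at [162.424, -525.459, 205.446] pointing down, gripper open.
Joint ranges: [-3.03, 3.03], [-0.79, 2.21], [0.23, 2.52], [-1.04, 4.18], [0, 3.07], [-2.55, 2.55]. Speed limits (rad/s): [2.22, 2.22, 2.57, 3.14, 3.14, 3.14].

## Interface

Orientations are given as [roll, pitch, yaw] about the fixed x, y, z axes, in that order (R = Rz(yaw) Ry(pitch) Rx(roll)).
In Python, from cell import manip gives the robot as it stands.
- The arm moves only by the shell command python3 -m pendant 'ROWS' [FORCE]. ROWS is JSON, a list of rows, each an object with "claw": the finger opening in m, from 0 to 0.094; "delta_pos": the shift along the tool's x, y, z in m, a list of three; "rotation": the turn, a rotation vector about the tool's x, y, z in rad, a list of three. A call has 1 to 10 rows; each row is the pose to reach, as a shift and turn from the pose measured when the call began, along the tool's axes at that moment; what a row does not reach only later rows make up. A row lasts 1/8 s, in which the tool goes at most 62.5 mm and 10.7 degrees, less where a joint would pass 70% of its speed; a pose out of reach is approached as far as the arm can. A call with a gripper value outside its range is refused whole. The fingers move at their own pace and stop on an object; FORCE is the grip in N (left out, the last holds). Time passes only in rows, so rows that repeat a pose let the fingers close. It gives the time, the measured TCP pose, the force and the opening at its end, in the units of the state.
- manip.read_state(): the state, without advancing time (a new reading comes with each control period).
- manip.camera(name): name is "side" or "top" or "wrist"; returns the picture (480x640x3 uint8, red, green, blue); there is no depth.
- manip.camera_model(name): a dict with "fx", "fy", "cx", "cy" (pixels), "cam_to_world" (4x4, takes a point from camera to world coordinates); the wrist camera has in their place "T_tool_cam" (4x4, takes a point from camera to tool coordinates, whose origin is the TCP and whose axes are the flange's). Camera axes: x right, y up, looking along -z (the intrinsics and any distortion apply to the point x, -y, -z); pixel columns grow to the right and rows downward; lengths in mm; the calibration is good to about 2 mm. A picture is of the moment at which its call begins: read the wrist's pose just before it. camera_model takes no time and is no camera call.
- manip.sign_off(): hands the job in, once; it reports no verdict.
The state is a dict: "clock": time; "joints": joint angles; "qd": joint speeds; "effort": joint torques, N m; "eef_pos": TCP position; "eef_rot": TCP orientation; "wrist_force": force on the tool from outside, world axes, zero at the start; "moment": the same for the moment, N m; "finger_gap": finger opening in mm.
Only numpy, scipy, OpenCV 4.12 (cv2) and the standard library are available. Lean on these libraries where they do the work, as an engineer would, in place of code of your own. Each camera call takes 0.05 s, during which the arm holds its last target.

## Working session

There is one attempt and no reset: what is moved stays moved. The work goes in short steps, Python scripts to look and compute and a shell command to move; the robot and the scene stay as the last step left them, time stands still between calls to the robot, and variables do not carry over. Pictures are saved under pics/ and viewed, and the job is handed in when it is done.

```bash
ls; mkdir -p pics; python3 - <<'E'
from cell import manip
import cv2,json
s=manip.read_state(); print(s)
for n in ["side","top","wrist"]:
    m=manip.camera_model(n); print(n,m)
    im=manip.camera(n); cv2.imwrite(f"pics/{n}0.png",im[:,:,::-1])
E
```

```text
pics
{'clock': 0.0, 'joints': array([-1.33759093e+00,  3.00488118e-01,  1.52162782e+00, -4.38946326e-05,
        1.32069873e+00, -6.66260073e-02]), 'qd': array([-0.00013432, -0.00064314, -0.00140974, -0.00159006,  0.00133495,
       -0.00178105]), 'effort': array([ 2.47311807e-03, -5.31799042e+01, -3.52732766e+01,  7.09143095e-02,
        2.44248554e-02, -2.98726172e-05]), 'eef_pos': array([ 162.35436492, -525.19449322,  204.85722803]), 'eef_rot': array([-3.14037052e+00, -3.89365355e-05,  2.99842267e-01]), 'wrist_force': array([0.16769781, 0.57458646, 0.75246904]), 'moment': array([0.03138775, 0.01908562, 0.0304186 ]), 'finger_gap': 94.08557082363407}
side {'fx': 578.4190595116904, 'fy': 578.4190595116904, 'cx': 315.1668285533882, 'cy': 228.214759826364, 'cam_to_world': array([[-9.99747817e-01,  1.19065867e-02, -1.90403436e-02,
         4.65407161e+02],
       [-2.24226869e-02, -4.82648348e-01,  8.75527153e-01,
         1.36775535e+03],
       [ 1.23474958e-03,  8.75733296e-01,  4.82793610e-01,
         8.44679011e+02],
       [ 0.00000000e+00,  0.00000000e+00,  0.00000000e+00,
     
[... 253 characters left out ...]
1,  6.37957463e-03, -7.41138291e-03,
         2.94799474e+01],
       [-6.72871197e-03,  1.01082489e-01,  9.94855293e-01,
         1.59899647e+03],
       [ 0.00000000e+00,  0.00000000e+00,  0.00000000e+00,
         1.00000000e+00]])}
wrist {'fx': 376.24172940653267, 'fy': 376.24172940653267, 'cx': 322.7011528641923, 'cy': 234.62260570562566, 'T_tool_cam': array([[ 1.39863498e-05,  9.67714342e-01,  2.52049505e-01,
         7.34871740e+01],
       [ 9.99999029e-01, -3.64703139e-04,  1.34474425e-03,
        -2.81982863e-01],
       [ 1.39325154e-03,  2.52049241e-01, -9.67713407e-01,
        -1.79016585e+02],
       [ 0.00000000e+00,  0.00000000e+00,  0.00000000e+00,
         1.00000000e+00]])}
```

View pics/top0.png

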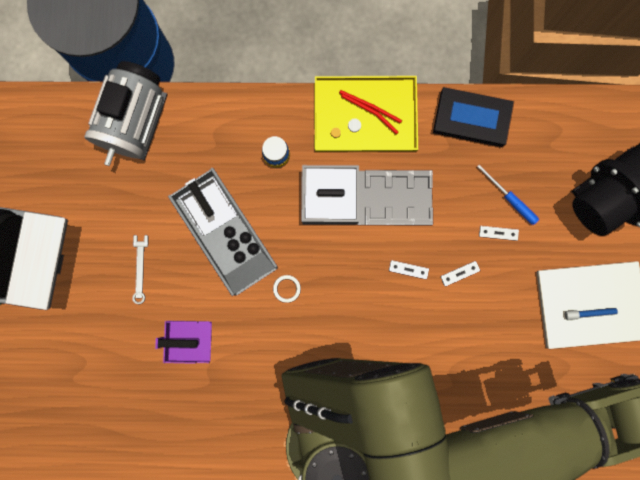

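View pics/side0.png

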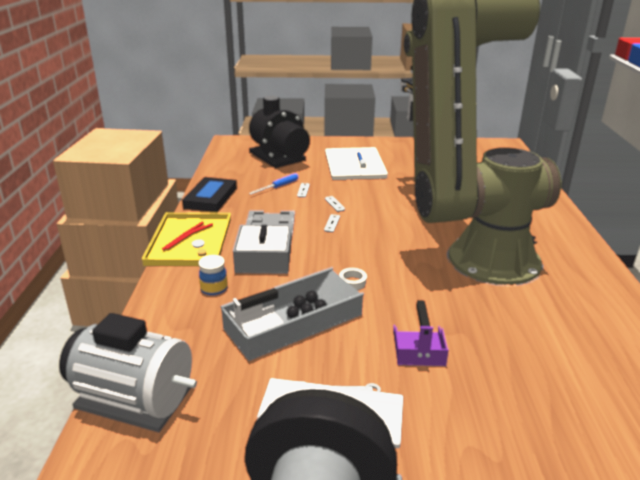

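View pics/wrist0.png

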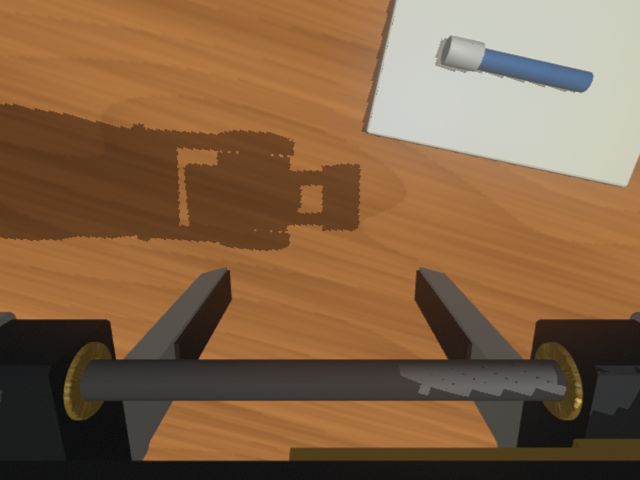

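The top view shows these parts:
- Real scoop: aluminium pan in the bin at px (205,203).
- Decoy scoop: the purple one at (187,342).
- Knobs: black, around (240,243).
- Cover: (330,193).
- Straps: (409,270), (461,273) and (499,233). The screwdriver, wrench and blue pen are not straps.

I'll check close crops next.

```bash
cat > h.py <<'E'
import numpy as np, cv2
from cell import manip
from scipy.spatial.transform import Rotation as Ro
def grab(name):
    s=manip.read_state(); im=manip.camera(name)[:,:,::-1].copy(); m=manip.camera_model(name)
    return im,m,s
def Tw(m,s=None):
    if 'cam_to_world' in m: return np.array(m['cam_to_world'])
    T=np.eye(4); T[:3,:3]=Ro.from_euler('xyz',s['eef_rot']).as_matrix(); T[:3,3]=s['eef_pos']
    return T@np.array(m['T_tool_cam'])
def ray(m,uv,s=None):
    T=Tw(m,s); d=np.array([(uv[0]-m['cx'])/m['fx'],-(uv[1]-m['cy'])/m['fy'],-1.])
    return T[:3,3],T[:3,:3]@d
def onz(m,uv,z,s=None):
    o,d=ray(m,uv,s); return o+d*(z-o[2])/d[2]
def proj(m,p,s=None):
    T=Tw(m,s); q=T[:3,:3].T@(np.asarray(p,float)-T[:3,3]); return np.array([m['cx']+m['fx']*q[0]/-q[2], m['cy']-m['fy']*q[1]/-q[2]])
def two(m1,a,m2,b,s1=None,s2=None):
    o1,d1=ray(m1,a,s1);o2,d2=ray(m2,b,s2);d1/=np.linalg.norm(d1);d2/=np.linalg.norm(d2)
    t=np.linalg.lstsq(np.c_[d1,-d2],o2-o1,rcond=None)[0]; p=o1+t[0]*d1;q=o2+t[1]*d2
    return (p+q)/2,np.linalg.norm(p-q)
def go(target,yaw=None,rp=None):
    """print tool-frame delta and rotvec to reach world target TCP (mm) with tool down & yaw about z (R=Rz(yaw)Rx(pi))"""
    s=manip.read_state(); R=Ro.from_euler('xyz',s['eef_rot']); d=R.inv().apply(np.asarray(target,float)-s['eef_pos'])/1000
    rv=np.zeros(3)
    if yaw is not None:
        G=Ro.from_euler('xyz',[np.pi,0,yaw]) if rp is None else rp
        rv=(R.inv()*G).as_rotvec()
    print('t',round(s['clock'],2),'delta',np.round(d,4),'rot',np.round(rv,3),'dist',np.round(np.linalg.norm(d),3)); return d,rv
E
python3 - <<'E'
import cv2
im=cv2.imread('pics/top0.png')
cv2.imwrite('pics/c1.png',cv2.resize(im[155:305,160:290],None,fx=4,fy=4,interpolation=cv2.INTER_CUBIC)[:600])
cv2.imwrite('pics/c2.png',cv2.resize(im[150:300,290:530],None,fx=3.3,fy=3.3,interpolation=cv2.INTER_CUBIC))
E
```

```text
(no output)
```

View pics/c1.png

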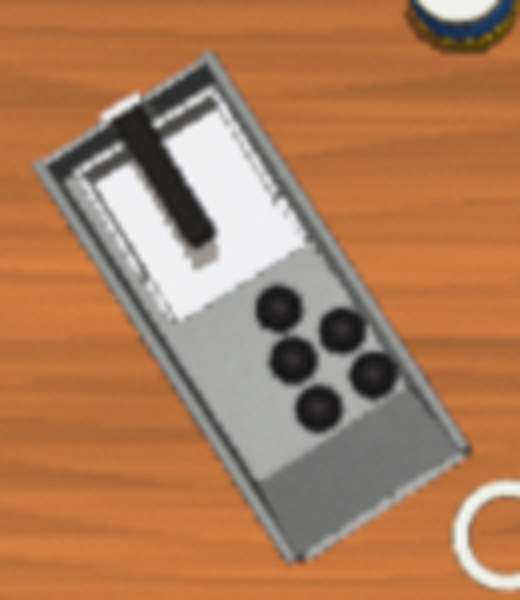

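View pics/c2.png

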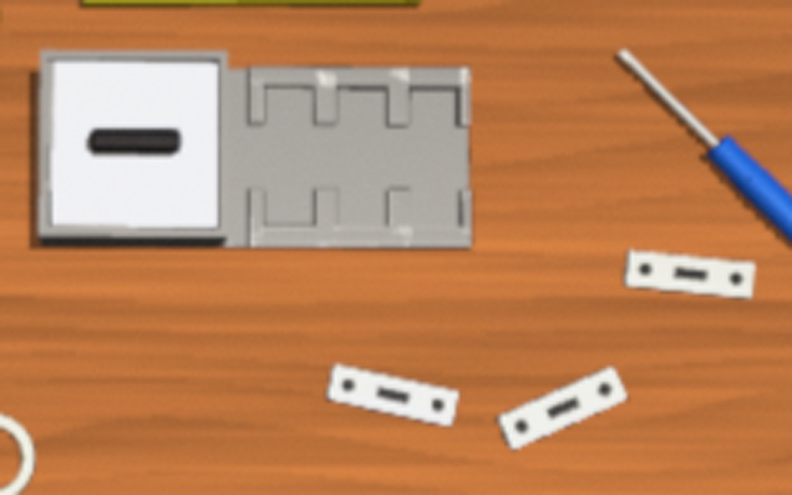

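The crops show five knobs at top-view px of about (230,232), (245,238), (233,245), (253,249) and (240,257), in front of the scoop lip. There are three white straps. Next I'll compute poses.

```bash
python3 - <<'E'
from h import *
m=manip.camera_model('top'); ms=manip.camera_model('side')
C=lambda x,y:(x/4+160-.375,y/4+155-.375); D=lambda x,y:(x/3.3+290-.35,y/3.3+150-.35)
c=[onz(m,C(*p),60) for p in [(40,165),(210,56),(466,452),(297,558)]]
for p in c: print('bin',p.round(1))
print(np.linalg.norm(c[0]-c[1]),np.linalg.norm(c[1]-c[2]),np.linalg.norm(c[0]-c[3]))
rear=(c[0]+c[1])/2; front=(c[2]+c[3])/2; d=(rear-front);d/=np.linalg.norm(d); print('binorigin',rear-145*d, 'yaw',np.arctan2(d[1],d[0]))
for p in [(279,308),(342,330),(293,361),(373,374),(318,408)]: print('knob',onz(m,C(*p),19).round(1))
a,b=onz(m,C(204,240),104),onz(m,C(128,118),104); print('handle',a,b,np.linalg.norm(a-b),np.arctan2(*(b-a)[[1,0]]))
a,b=onz(m,C(178,322),5.6),onz(m,C(310,245),5.6); print('lip',a,b,np.linalg.norm(a-b))
for p in [(40,52),(227,52),(224,237),(40,235)]: print('well rim',onz(m,D(*p),68).round(1))
for p in [(50,60),(220,60),(219,229),(50,228)]: print('cover top',onz(m,D(*p),68).round(1))
print('bar',onz(m,D(88,141),92).round(1),onz(m,D(181,141),92).round(1))
for p in [(470,68),(470,247),(228,68)]: print('caddy low corner',onz(m,D(*p),14).round(1))
im=cv2.imread('pics/top0.png')
mask=(im.min(2)>180).astype(np.uint8)[215:290,380:525]
cs,_=cv2.findContours(mask,cv2.RETR_EXTERNAL,cv2.CHAIN_APPROX_NONE)
for k in cs:
    if cv2.contourArea(k)<100: continue
    r=cv2.minAreaRect(k); bx=cv2.boxPoints(r)+[380,215]; w=[onz(m,p,8) for p in bx]
    ctr=sum(w)/4; e=[w[1]-w[0],w[2]-w[1]]; e.sort(key=np.linalg.norm); print('strap',ctr.round(1),[round(np.linalg.norm(x),1) for x in e],np.arctan2(e[1][1],e[1][0]))
for n,p in dict(tape=(287,289),tin=(275,151)).items(): print(n,onz(m,p,24).round(1))
E
```

```text
bin [627.6 422.3  60. ]
bin [698.7 315.8  60. ]
bin [446.7 148.7  60. ]
bin [379.7 253.5  60. ]
128.07188697700627 302.39561396656694 299.9613830355996
binorigin [542.79126187 288.1915413   60.        ] yaw 0.5917956246616123
knob [541.8 274.5  19. ]
knob [527.7 233.4  19. ]
knob [507.3 264.7  19. ]
knob [499.2 212.7  19. ]
knob [476.9 247.9  19. ]
handle [573.62581054 308.48790621 104.        ] [649.56491829 357.48424253 104.        ] 90.37360819360474 0.5729974175157677
lip [533.74451884 342.52096509   5.6       ] [585.09995225 257.17284636   5.6       ] 99.60763982677764
well rim [706.5  86.6  68. ]
well rim [707.3 -57.3  68. ]
well rim [563.8 -55.1  68. ]
well rim [564.4  85.2  68. ]
cover top [700.3  78.8  68. ]
cover top [701.  -51.9  68. ]
cover top [569.9 -51.3  68. ]
cover top [569.9  77.6  68. ]
bar [632.9  48.8  92. ] [633.3 -21.3  92. ]
caddy low corner [ 707.8 -253.5   14. ]
caddy low corner [ 564.4 -251.8   14. ]
caddy low corner [706.8 -61.1  14. ]
strap [ 438.4 -324.4    8. ] [np.float64(27.4), np.float64(98.3)] -1.1487030960545137
strap [ 447.3 -191.1    8. ] [np.float64(26.5), np.float64(98.3)] -1.7840020024966212
strap [ 544.3 -426.3    8. ] [np.float64(26.6), np.float64(97.7)] -1.670732002519828
tape [394.2 122.8  24. ]
tin [754.6 158.8  24. ]
```

```bash
python3 - <<'E'
from h import *
go([600,14,260],np.pi/2)
E
```

```text
t 0.15 delta [ 0.5774 -0.386  -0.0546] rot [-1.000e-03 -1.000e-03 -1.271e+00] dist 0.697
```

```bash
python3 -m pendant '[{"claw":0.06,"delta_pos":[0.05,-0.03,-0.055],"rotation":[0,0,-0.12]},{"claw":0.06,"delta_pos":[0.577,-0.386,-0.055],"rotation":[0,0,-1.271]},{"claw":0.06,"delta_pos":[0.577,-0.386,-0.055],"rotation":[0,0,-1.271]},{"claw":0.06,"delta_pos":[0.577,-0.386,-0.055],"rotation":[0,0,-1.271]},{"claw":0.06,"delta_pos":[0.577,-0.386,-0.055],"rotation":[0,0,-1.271]},{"claw":0.06,"delta_pos":[0.577,-0.386,-0.055],"rotation":[0,0,-1.271]},{"claw":0.06,"delta_pos":[0.577,-0.386,-0.055],"rotation":[0,0,-1.271]},{"claw":0.06,"delta_pos":[0.577,-0.386,-0.055],"rotation":[0,0,-1.271]},{"claw":0.06,"delta_pos":[0.577,-0.386,-0.055],"rotation":[0,0,-1.271]},{"claw":0.06,"delta_pos":[0.577,-0.386,-0.055],"rotation":[0,0,-1.271]}]'; python3 -c "
from h import *
go([600,14,260],np.pi/2)"
```

```text
clock: 1.4
eef_pos: [546.5, -51.5, 258.7]
eef_rot: [-3.141, -0.001, 1.571]
wrist_force: [0.2, -1.4, 0.0]
finger_gap: 60.0
t 1.4 delta [ 0.0655  0.0535 -0.0012] rot [-0.    -0.001  0.   ] dist 0.085
```

```bash
python3 -m pendant '[{"claw":0.06,"delta_pos":[0.065,0.086,0.04]},{"claw":0.06,"delta_pos":[0.065,0.086,0.04]},{"claw":0.06,"delta_pos":[0.065,0.086,0.04]}]' 2>&1; python3 - <<'E'
from h import *
im,m,s=grab('wrist'); cv2.imwrite('pics/w1.png',im); print(s['eef_pos'],s['clock'])
E
```

```text
$[0]: bad value
[546.49907934 -51.46778747 258.73735317] 1.4
```

View pics/w1.png

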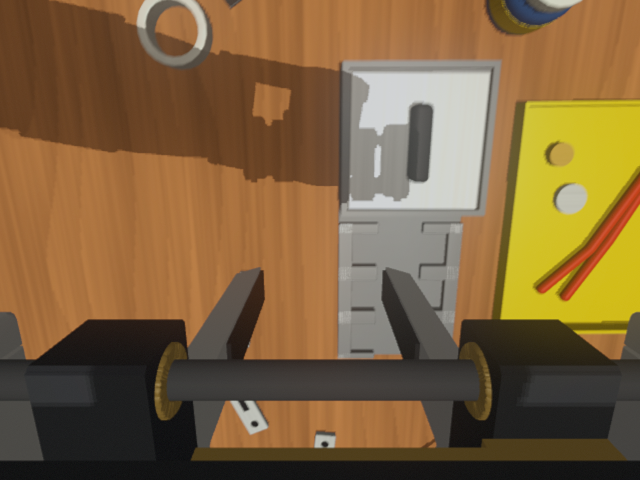

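The wrist view shows the cover's bar centred at (420,143), the well rim around it, and the pockets below at x≈345–460.

```bash
python3 - <<'E'
from h import *
m=manip.camera_model('wrist'); s=manip.read_state()
print('bar',onz(m,(422,103),92,s),onz(m,(418.5,182),92,s))
for p in [(343,61),(500,61),(486,215),(340,213)]: print('rim',onz(m,p,68,s).round(1))
for p in [(351,266),(351,310),(448,265),(448,309)]: print('rib',onz(m,p,14,s).round(1))
go([633.5,14,160],np.pi/2)
E
```

```text
bar [635.42666946  56.36374888  92.        ] [636.93938519 -12.09254331  92.        ]
rim [567.3  94.3  68. ]
rim [709.6  94.7  68. ]
rim [712.7 -47.4  68. ]
rim [566.7 -45.9  68. ]
rib [ 583.2 -120.4   14. ]
rib [ 584.5 -177.2   14. ]
rib [ 698.2 -118.7   14. ]
rib [ 703.1 -175.5   14. ]
t 1.45 delta [0.06   0.0845 0.0983] rot [-0.    -0.002  0.003] dist 0.143
```

```bash
python3 -m pendant '[{"claw":0.06,"delta_pos":[0.06,0.086,0.06],"rotation":[0,0,0]},{"claw":0.06,"delta_pos":[0.06,0.086,0.06],"rotation":[0,0,0]},{"claw":0.06,"delta_pos":[0.06,0.086,0.06],"rotation":[0,0,0]},{"claw":0.06,"delta_pos":[0.06,0.086,0.06],"rotation":[0,0,0]}]' 2>&1; python3 - <<'E'
from h import *
im,m,s=grab('wrist'); cv2.imwrite('pics/w2.png',im); print(s['eef_pos'],s['clock'],s['qd'].round(3))
E
```

```text
clock: 1.95
eef_pos: [634.8, 13.6, 198.5]
eef_rot: [-3.141, -0.002, 1.574]
wrist_force: [-0.3, 0.0, -0.1]
finger_gap: 59.5
[634.81081338  13.63392601 198.49678291] 1.95 [-0.016 -0.042  0.003 -0.     0.002 -0.   ]
```

View pics/w2.png

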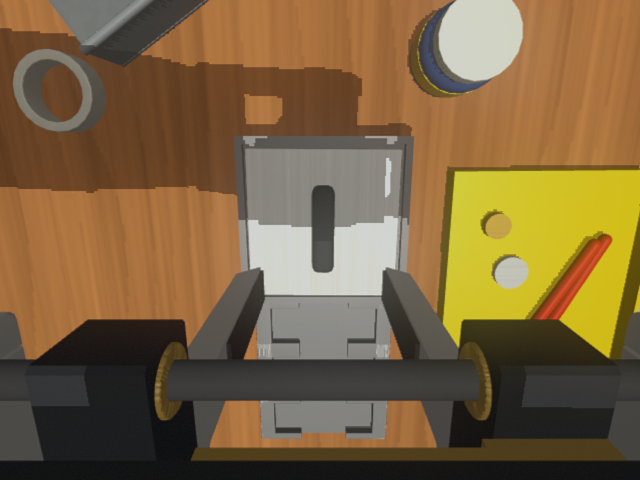

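```bash
python3 - <<'E'
from h import *
m=manip.camera_model('wrist'); s=manip.read_state()
print('bar',onz(m,(323,186),92,s),onz(m,(323,272),92,s))
for p in [(235,137),(412,137)]: print('rim',onz(m,p,68,s).round(1))
go([635,17,76],np.pi/2)
E
```

```text
bar [635.31222511  50.90598325  92.        ] [635.52175344 -18.45691918  92.        ]
rim [564.9  86.9  68. ]
rim [706.4  87.3  68. ]
t 2.0 delta [0.0035 0.     0.1235] rot [ 0.001 -0.002  0.003] dist 0.124
```

```bash
python3 -m pendant '[{"claw":0.06,"delta_pos":[0.002,0,0.06],"rotation":[0,0,0]},{"claw":0.06,"delta_pos":[0.002,0,0.11],"rotation":[0,0,0]},{"claw":0.06,"delta_pos":[0.002,0,0.127],"rotation":[0,0,0]},{"claw":0.06,"delta_pos":[0.002,0,0.127],"rotation":[0,0,0]},{"claw":0.0,"delta_pos":[0.002,0,0.127],"rotation":[0,0,0]},{"claw":0.0,"delta_pos":[0.002,0,0.127],"rotation":[0,0,0]},{"claw":0.0,"delta_pos":[0.002,0,0.127],"rotation":[0,0,0]},{"claw":0.0,"delta_pos":[0.002,0,0.127],"rotation":[0,0,0]},{"claw":0.0,"delta_pos":[0.002,0,0.127],"rotation":[0,0,0]}]' 40
```

```text
clock: 3.12
eef_pos: [635.0, 15.5, 72.6]
eef_rot: [3.14, -0.002, 1.574]
wrist_force: [-0.1, 0.9, 1.1]
finger_gap: 17.9
```

```bash
python3 -m pendant '[{"claw":0.0,"delta_pos":[0,0,-0.03],"rotation":[0,0,0]},{"claw":0.0,"delta_pos":[0,0,-0.05],"rotation":[0,0,0]},{"claw":0.0,"delta_pos":[-0.008,-0.05,-0.05],"rotation":[0,0,0]},{"claw":0.0,"delta_pos":[-0.016,-0.11,-0.05],"rotation":[0,0,0]},{"claw":0.0,"delta_pos":[-0.025,-0.16,-0.03],"rotation":[0,0,0]},{"claw":0.0,"delta_pos":[-0.025,-0.185,0.0],"rotation":[0,0,0]},{"claw":0.0,"delta_pos":[-0.025,-0.185,0.04],"rotation":[0,0,0]},{"claw":0.0,"delta_pos":[-0.025,-0.185,0.055],"rotation":[0,0,0]},{"claw":0.0,"delta_pos":[-0.025,-0.185,0.060],"rotation":[0,0,0]},{"claw":0.0,"delta_pos":[-0.025,-0.185,0.0615],"rotation":[0,0,0]}]' 40;  python3 -m pendant '[{"claw":0.04,"delta_pos":[0,0,0],"rotation":[0,0,0]},{"claw":0.04,"delta_pos":[0,0,0],"rotation":[0,0,0]},{"claw":0.04,"delta_pos":[0,0,-0.05],"rotation":[0,0,0]},{"claw":0.04,"delta_pos":[0,0,-0.11],"rotation":[0,0,0]},{"claw":0.04,"delta_pos":[0,0,-0.15],"rotation":[0,0,0]}]'; python3 - <<'E'
from h import *
s=manip.read_state();print(s['joints'].round(3))
b=np.array([542.8,288.2]); y=.585
for l in (0,): print(go([b[0]+5,b[1],260],y+np.pi), go([b[0],b[1],260],y))
E
```

```text
clock: 4.38
eef_pos: [450.8, -9.9, 11.4]
eef_rot: [3.139, -0.002, 1.574]
wrist_force: [-0.1, -0.8, -1.7]
finger_gap: 18.0
clock: 5.0
eef_pos: [450.9, -10.2, 164.5]
eef_rot: [3.136, -0.002, 1.574]
wrist_force: [-1.2, -0.3, -0.2]
finger_gap: 39.7
[-0.105  0.117  1.843  0.003  1.177 -0.109]
t 5.0 delta [ 0.2983  0.0984 -0.0944] rot [ 0.005  0.005 -2.153] dist 0.328
t 5.0 delta [ 0.2983  0.0934 -0.0945] rot [ 0.004 -0.004  0.989] dist 0.327
(array([ 0.29830923,  0.09835223, -0.09444392]), array([ 0.00502613,  0.00475317, -2.15271538])) (array([ 0.29832463,  0.09335233, -0.09447076]), array([ 0.00405011, -0.00428269,  0.98886774]))
```

```bash
python3 -m pendant '[{"claw":0.06,"delta_pos":[0.0,0.0,-0.06],"rotation":[0,0,-0.18]},{"claw":0.06,"delta_pos":[0.340,0.155,-0.07],"rotation":[0,0,-2.15]},{"claw":0.06,"delta_pos":[0.340,0.155,-0.07],"rotation":[0,0,-2.15]},{"claw":0.06,"delta_pos":[0.340,0.155,-0.07],"rotation":[0,0,-2.15]},{"claw":0.06,"delta_pos":[0.340,0.155,-0.07],"rotation":[0,0,-2.15]},{"claw":0.06,"delta_pos":[0.340,0.155,-0.07],"rotation":[0,0,-2.15]},{"claw":0.06,"delta_pos":[0.340,0.155,-0.07],"rotation":[0,0,-2.15]},{"claw":0.06,"delta_pos":[0.340,0.155,-0.07],"rotation":[0,0,-2.15]},{"claw":0.06,"delta_pos":[0.340,0.155,-0.07],"rotation":[0,0,-2.15]},{"claw":0.06,"delta_pos":[0.340,0.155,-0.07],"rotation":[0,0,-2.15]}]' ; python3 -c "
from h import *
go([606,330,230],.58+np.pi)"
```

```text
clock: 6.25
eef_pos: [604.4, 330.3, 236.2]
eef_rot: [3.142, 0.006, -2.835]
wrist_force: [0.4, 0.4, -0.4]
finger_gap: 60.2
t 6.25 delta [-0.0014 -0.0007  0.0062] rot [-0.001  0.006 -0.274] dist 0.006
```

```bash
python3 -m pendant '[{"claw":0.06,"delta_pos":[-0.001,-0.001,0.005],"rotation":[0,0.006,-0.274]},{"claw":0.06,"delta_pos":[-0.001,-0.001,0.005],"rotation":[0,0.006,-0.274]},{"claw":0.06,"delta_pos":[-0.001,-0.001,0.005],"rotation":[0,0.006,-0.274]}]' ; python3 - <<'E'
from h import *
im,m,s=grab('wrist'); cv2.imwrite('pics/w3.png',im); print(s['eef_pos'],s['eef_rot'])
E
```

```text
clock: 6.62
eef_pos: [605.7, 329.6, 231.5]
eef_rot: [-3.141, 0.0, -2.562]
wrist_force: [0.8, 0.1, -0.3]
finger_gap: 60.0
[605.70834859 329.63896164 231.5114465 ] [-3.14087655e+00  3.65574402e-05 -2.56211893e+00]
```

View pics/w3.png

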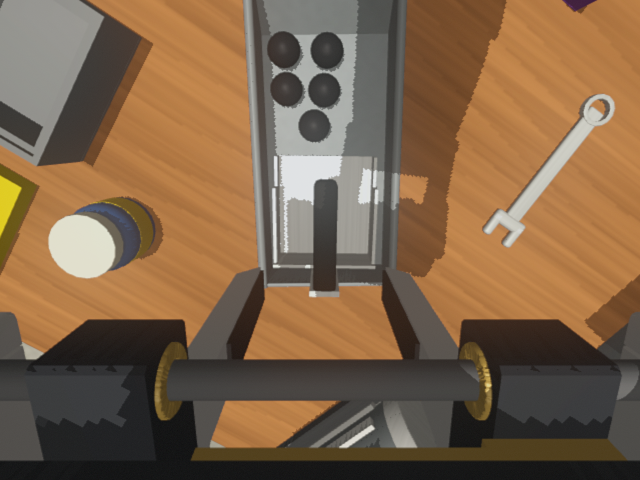

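The handle runs from (325,181) at the front to (325,290) at the rear. The lip is at row 155, and the five knobs are above it.

```bash
python3 - <<'E'
from h import *
m=manip.camera_model('wrist'); s=manip.read_state()
a=onz(m,(326,181),104,s); b=onz(m,(325,290),104,s); print(a,b,np.linalg.norm(a-b),np.arctan2(*(b-a)[[1,0]]))
l1,l2=onz(m,(277,156),5.6,s),onz(m,(378,156),5.6,s); print('lip',l1,l2,np.linalg.norm(l1-l2))
u=np.array([np.cos(.58),np.sin(.58),0]); print('org', a+40*u, (l1+l2)/2+55*u)
go([607,329.5,80],.58+np.pi)
E
```

```text
[572.55909634 311.77145703 104.        ] [652.5535448  363.15679694 104.        ] 95.07662668672435 0.5709865693395416
lip [587.67722322 260.96971413   5.6       ] [529.47887505 350.19747499   5.6       ] 106.53000064987525
org [606.01760233 333.69241451 104.        ] [604.58349488 335.72491108   5.6       ]
t 6.67 delta [-0.001  -0.0007  0.1515] rot [-0.001  0.    -0.002] dist 0.152
```

```bash
python3 -m pendant '[{"claw":0.06,"delta_pos":[-0.0015,0.002,0.06],"rotation":[0,0,0]},{"claw":0.06,"delta_pos":[-0.0015,0.002,0.12],"rotation":[0,0,0]},{"claw":0.06,"delta_pos":[-0.0015,0.002,0.153],"rotation":[0,0,0]},{"claw":0.06,"delta_pos":[-0.0015,0.002,0.1535],"rotation":[0,0,0]},{"claw":0.0,"delta_pos":[-0.0015,0.002,0.1535],"rotation":[0,0,0]},{"claw":0.0,"delta_pos":[-0.0015,0.002,0.1535],"rotation":[0,0,0]},{"claw":0.0,"delta_pos":[-0.0015,0.002,0.1535],"rotation":[0,0,0]},{"claw":0.0,"delta_pos":[-0.0015,0.002,0.1535],"rotation":[0,0,0]}]' 55; python3 - <<'E'
from h import *
im,m,s=grab('wrist'); cv2.imwrite('pics/w4.png',im); print(s['eef_pos'],s['eef_rot'],s['wrist_force'])
E
```

```text
clock: 7.68
eef_pos: [606.1, 332.1, 78.5]
eef_rot: [-3.141, 0.001, -2.564]
wrist_force: [0.6, -0.5, 0.3]
finger_gap: 23.7
[606.09609139 332.1281482   78.54471174] [-3.14080045e+00  7.77899020e-04 -2.56372985e+00] [ 0.56896393 -0.45953772  0.31759545]
```

View pics/w4.png

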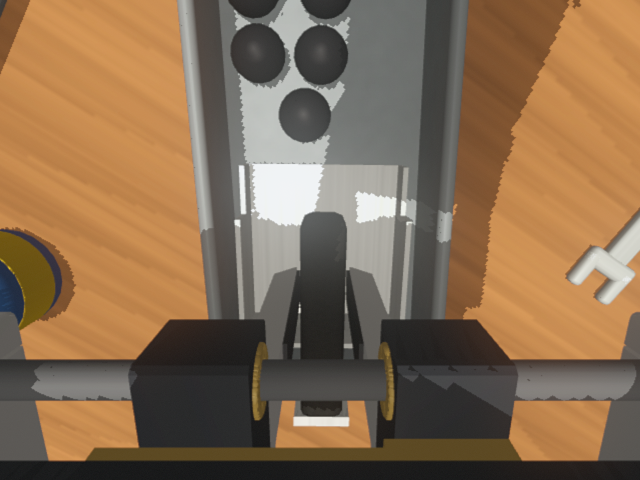

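```bash
python3 -m pendant '[{"claw":0.0,"delta_pos":[0,0,0.0],"rotation":[0,0,0]},{"claw":0.0,"delta_pos":[0,0,0.001],"rotation":[0,-0.012,0]},{"claw":0.0,"delta_pos":[0.008,0,0.001],"rotation":[0,-0.012,0]},{"claw":0.0,"delta_pos":[0.016,0,0.001],"rotation":[0,-0.012,0]},{"claw":0.0,"delta_pos":[0.024,0,0.001],"rotation":[0,-0.012,0]},{"claw":0.0,"delta_pos":[0.032,0,0.001],"rotation":[0,-0.012,0]},{"claw":0.0,"delta_pos":[0.04,0,0.001],"rotation":[0,-0.012,0]},{"claw":0.0,"delta_pos":[0.048,0,0.001],"rotation":[0,-0.012,0]},{"claw":0.0,"delta_pos":[0.056,0,0.001],"rotation":[0,-0.012,0]},{"claw":0.0,"delta_pos":[0.064,0,0.001],"rotation":[0,-0.012,0]}]' 55; python3 - <<'E'
from h import *
im,m,s=grab('wrist'); cv2.imwrite('pics/w5.png',im); print(s['eef_pos'],s['eef_rot'],s['wrist_force'])
E
```

```text
clock: 8.98
eef_pos: [553.7, 297.7, 79.2]
eef_rot: [-3.14, 0.018, -2.564]
wrist_force: [6.0, 1.8, 9.5]
finger_gap: 19.7
[553.72511874 297.7092956   79.16968869] [-3.1401544   0.0180176  -2.56376099] [6.0385859  1.7911814  9.52575755]
```

View pics/w5.png

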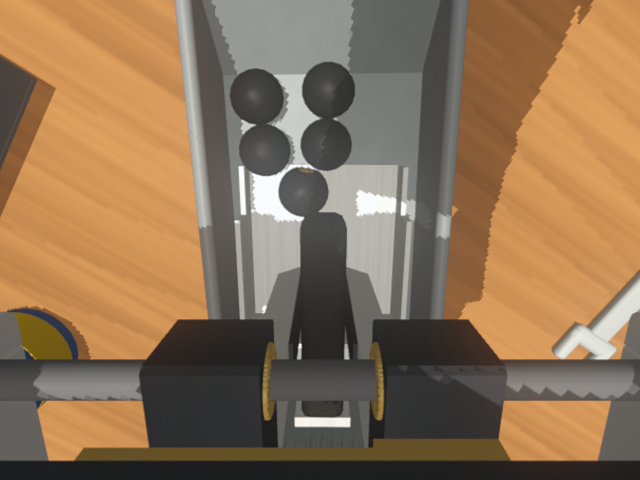

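```bash
python3 - <<'E'
from h import *
m=manip.camera_model('wrist'); s=manip.read_state()
print('gap',onz(m,(322,164),5,s)-onz(m,(322,72),4,s), np.linalg.norm((onz(m,(322,164),5,s)-onz(m,(322,72),4,s))))
E
python3 -m pendant '[{"claw":0.0,"delta_pos":[0.006,0,0.0],"rotation":[0,0,0.0]},{"claw":0.0,"delta_pos":[0.012,0,0.0],"rotation":[0,0,0]},{"claw":0.0,"delta_pos":[0.018,0,0.0],"rotation":[0,0,0]},{"claw":0.0,"delta_pos":[0.024,0,0],"rotation":[0,0,0]},{"claw":0.0,"delta_pos":[0.030,0,0],"rotation":[0,0,0]},{"claw":0.0,"delta_pos":[0.036,0,0],"rotation":[0,0,0]},{"claw":0.0,"delta_pos":[0.042,0,0],"rotation":[0,0,0]},{"claw":0.0,"delta_pos":[0.042,0,0],"rotation":[0,0,0]}]' 55; python3 - <<'E'
from h import *
im,m,s=grab('wrist'); cv2.imwrite('pics/w6.png',im); print(s['eef_pos'],s['eef_rot'],s['wrist_force'])
E
```

```text
gap [47.27403179 30.79016582  1.        ] 56.425777737467236
clock: 10.02
eef_pos: [518.3, 274.3, 79.2]
eef_rot: [-3.14, 0.02, -2.564]
wrist_force: [5.0, 2.1, 8.4]
finger_gap: 19.8
[518.31782762 274.32548846  79.1822412 ] [-3.13965735  0.01952336 -2.56382705] [4.99072396 2.05122541 8.4049902 ]
```

View pics/w6.png

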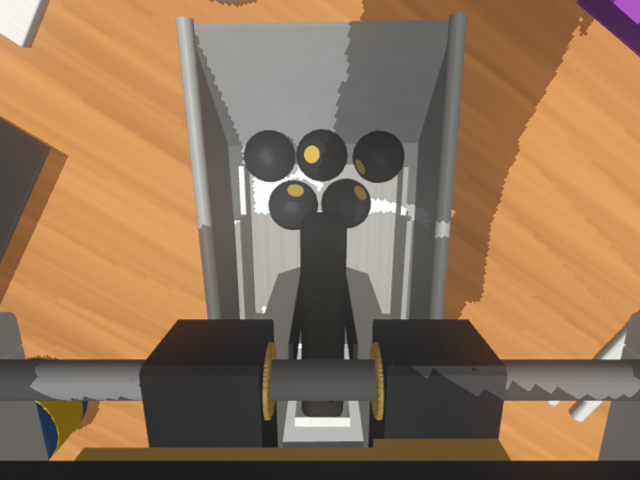

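```bash
python3 -m pendant '[{"claw":0.0,"delta_pos":[0.006,0,0.0],"rotation":[0,0,0.0]},{"claw":0.0,"delta_pos":[0.012,0,0.0],"rotation":[0,0,0]},{"claw":0.0,"delta_pos":[0.013,0,0.0],"rotation":[0,0,0]},{"claw":0.0,"delta_pos":[0.015,0,-0.003],"rotation":[0,0.05,0]},{"claw":0.0,"delta_pos":[0.017,0,-0.0055],"rotation":[0,0.1,0]},{"claw":0.0,"delta_pos":[0.019,0,-0.008],"rotation":[0,0.15,0]},{"claw":0.0,"delta_pos":[0.0215,0,-0.0105],"rotation":[0,0.2,0]},{"claw":0.0,"delta_pos":[0.024,0,-0.0125],"rotation":[0,0.25,0]},{"claw":0.0,"delta_pos":[0.026,0,-0.0145],"rotation":[0,0.3,0]},{"claw":0.0,"delta_pos":[0.026,0,-0.0155],"rotation":[0,0.3,0]}]' 55; python3 - <<'E'
from h import *
im,m,s=grab('wrist'); cv2.imwrite('pics/w7.png',im); print(s['eef_pos'],s['eef_rot'],s['wrist_force'])
E
```

```text
clock: 11.32
eef_pos: [496.0, 260.0, 93.2]
eef_rot: [-3.14, -0.283, -2.564]
wrist_force: [3.8, 2.1, -2.1]
finger_gap: 19.8
[496.01659887 259.97043282  93.19805057] [-3.13980133 -0.28260328 -2.56397871] [ 3.80849527  2.11713385 -2.10231173]
```

View pics/w7.png

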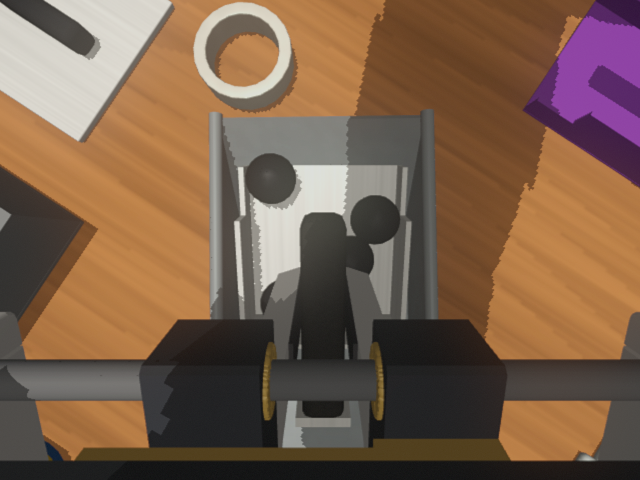

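```bash
python3 - <<'E'
from h import *
s=manip.read_state();p=s['eef_pos']
print(s['joints'].round(3))
G=Ro.from_euler('xyz',[np.pi,-.3,s['eef_rot'][2]])
for z in (120,150,210): go(p+[0,0,z-p[2]],0,G)
G=Ro.from_euler('xyz',[np.pi,-.3,-np.pi])
go([640,80,225],0,G)
go([640,15,225],0,G)
E
```

```text
[ 0.437  0.603  1.381 -0.041  1.436 -1.7  ]
t 11.38 delta [ 0.0074 -0.     -0.0257] rot [-0.002  0.018 -0.   ] dist 0.027
t 11.38 delta [ 0.0158 -0.0001 -0.0545] rot [-0.002  0.018 -0.   ] dist 0.057
t 11.38 delta [ 0.0325 -0.0002 -0.1121] rot [-0.002  0.018 -0.   ] dist 0.117
t 11.38 delta [ 0.0151 -0.2296 -0.1323] rot [-0.168  0.018  0.553] dist 0.265
t 11.38 delta [ 0.0492 -0.284  -0.1224] rot [-0.168  0.018  0.553] dist 0.313
```

```bash
python3 -m pendant '[{"claw":0.0,"delta_pos":[0.004,0,-0.014],"rotation":[0,0.02,0.0]},{"claw":0.0,"delta_pos":[0.01,0,-0.035],"rotation":[0,0.02,0]},{"claw":0.0,"delta_pos":[0.018,0,-0.062],"rotation":[0,0.02,0]},{"claw":0.0,"delta_pos":[0.0255,0,-0.088],"rotation":[0,0.02,0]},{"claw":0.0,"delta_pos":[0.0325,0,-0.112],"rotation":[0,0.02,0]},{"claw":0.0,"delta_pos":[0.0345,0,-0.12],"rotation":[0,0.02,0]},{"claw":0.0,"delta_pos":[0.0345,0,-0.12],"rotation":[0,0.02,0]}]' 55; python3 - <<'E'
from h import *
im,m,s=grab('wrist'); cv2.imwrite('pics/w8.png',im); 
im,m,_=grab('top'); cv2.imwrite('pics/t8.png',cv2.resize(im[140:320,150:390],None,fx=3,fy=3)); print(s['eef_pos'],s['eef_rot'],s['wrist_force'])
for th in (-.3,-.2): go([705,15,205],0,Ro.from_euler('xyz',[np.pi,th,-np.pi]))
E
```

```text
clock: 12.25
eef_pos: [495.7, 260.0, 217.1]
eef_rot: [-3.14, -0.304, -2.564]
wrist_force: [-0.2, -0.9, -4.5]
finger_gap: 19.9
[495.65440651 260.00724662 217.11978047] [-3.13996147 -0.30388023 -2.56396263] [-0.16040514 -0.85160139 -4.53915787]
t 12.35 delta [-0.0433 -0.3196 -0.001 ] rot [-0.173 -0.004  0.551] dist 0.323
t 12.35 delta [-0.0433 -0.3196 -0.001 ] rot [-0.146 -0.101  0.56 ] dist 0.323
```

View pics/w8.png

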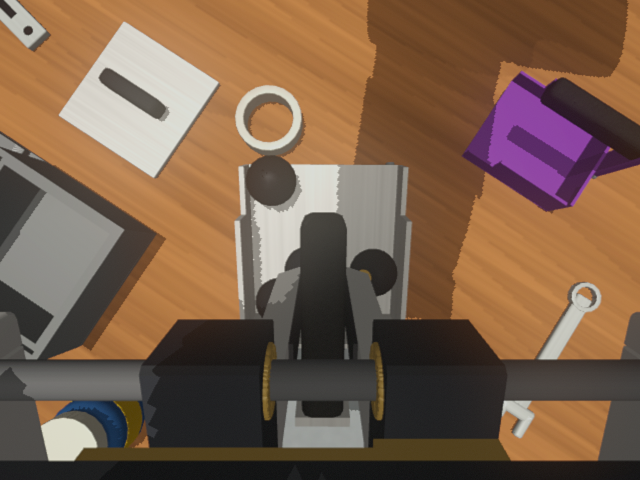

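View pics/t8.png

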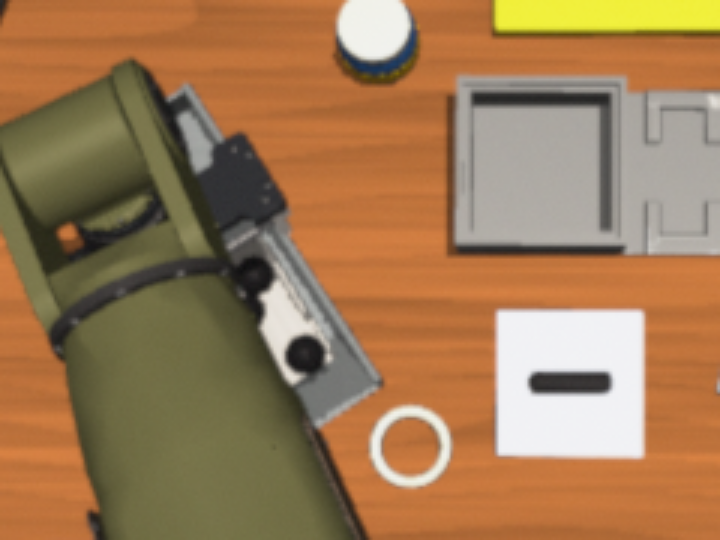

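```bash
python3 -m pendant '[{"claw":0.0,"delta_pos":[-0.01,0,0],"rotation":[0,0.08,0.0]},{"claw":0.0,"delta_pos":[-0.02,0,0],"rotation":[0,0.16,0]},{"claw":0.0,"delta_pos":[-0.03,0,0],"rotation":[0,0.22,0]},{"claw":0.0,"delta_pos":[-0.03,0,0],"rotation":[0,0.22,0]}]' 55; python3 - <<'E'
from h import *
im,m,s=grab('wrist'); cv2.imwrite('pics/w9.png',im); 
E
```

```text
clock: 12.85
eef_pos: [519.5, 275.7, 204.9]
eef_rot: [-3.141, -0.528, -2.564]
wrist_force: [-0.1, -0.7, -3.8]
finger_gap: 19.4
```

View pics/w9.png

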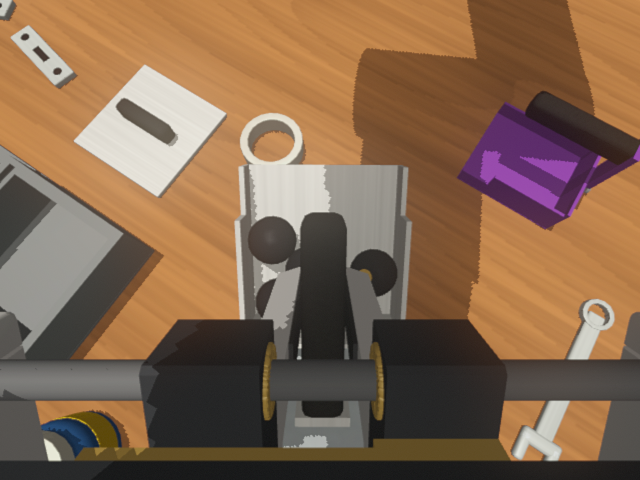

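```bash
python3 - <<'E'
from h import *
go([690,15,215],0,Ro.from_euler('xyz',[np.pi,-.4,-np.pi]))
go([690,15,215],0,Ro.from_euler('xyz',[np.pi,-.25,-np.pi]))
E
```

```text
t 12.9 delta [ 0.004  -0.3115 -0.0078] rot [-0.259 -0.122  0.517] dist 0.312
t 12.9 delta [ 0.004  -0.3115 -0.0078] rot [-0.22  -0.268  0.537] dist 0.312
```

```bash
python3 -m pendant '[{"claw":0.0,"delta_pos":[0,-0.015,0],"rotation":[-0.013,-0.006,0.026]},{"claw":0.0,"delta_pos":[0,-0.045,-0.001],"rotation":[-0.04,-0.02,0.078]},{"claw":0.0,"delta_pos":[0.001,-0.085,-0.002],"rotation":[-0.07,-0.033,0.14]},{"claw":0.0,"delta_pos":[0.001,-0.125,-0.003],"rotation":[-0.104,-0.049,0.207]},{"claw":0.0,"delta_pos":[0.002,-0.165,-0.004],"rotation":[-0.137,-0.065,0.274]},{"claw":0.0,"delta_pos":[0.002,-0.205,-0.005],"rotation":[-0.17,-0.08,0.34]},{"claw":0.0,"delta_pos":[0.003,-0.245,-0.006],"rotation":[-0.204,-0.096,0.407]},{"claw":0.0,"delta_pos":[0.004,-0.28,-0.007],"rotation":[-0.233,-0.11,0.465]},{"claw":0.0,"delta_pos":[0.004,-0.303,-0.008],"rotation":[-0.252,-0.119,0.503]},{"claw":0.0,"delta_pos":[0.004,-0.3115,-0.008],"rotation":[-0.259,-0.122,0.517]}]' 55; python3 - <<'E'
from h import *
im,m,s=grab('wrist'); cv2.imwrite('pics/w10.png',im); print(s['eef_pos'],s['eef_rot'],s['joints'].round(2))
im,m,s=grab('top'); cv2.imwrite('pics/t10.png',im);
im,m,s=grab('side'); cv2.imwrite('pics/s10.png',im);
for x,z,p in [(715,156,0),(699,166,.2),(682,172,.4),(664,174,.6),(645,171,.8),(627,166,1.0)]:
    go([x,15,z],0,Ro.from_euler('xyz',[np.pi,p,-np.pi]))
E
```

```text
clock: 14.15
eef_pos: [690.3, 12.5, 215.5]
eef_rot: [-3.141, -0.399, 3.138]
wrist_force: [-0.1, -0.1, -3.7]
finger_gap: 19.9
[690.32660347  12.49054995 215.5456291 ] [-3.14099846 -0.39885439  3.13781482] [-0.03  0.95  0.53 -0.01  2.05 -1.6 ]
t 14.3 delta [-0.0463  0.0001  0.0449] rot [-0.  -0.4  0. ] dist 0.064
t 14.3 delta [-0.0276  0.0001  0.0419] rot [-0.  -0.6  0. ] dist 0.05
t 14.3 delta [-0.0096  0.0001  0.043 ] rot [-0.  -0.8  0. ] dist 0.044
t 14.3 delta [0.0077 0.0001 0.0481] rot [-0. -1.  0.] dist 0.049
t 14.3 delta [0.0241 0.0001 0.0583] rot [-0.  -1.2  0. ] dist 0.063
t 14.3 delta [0.0387 0.0001 0.0699] rot [-0.  -1.4  0. ] dist 0.08
```

View pics/w10.png

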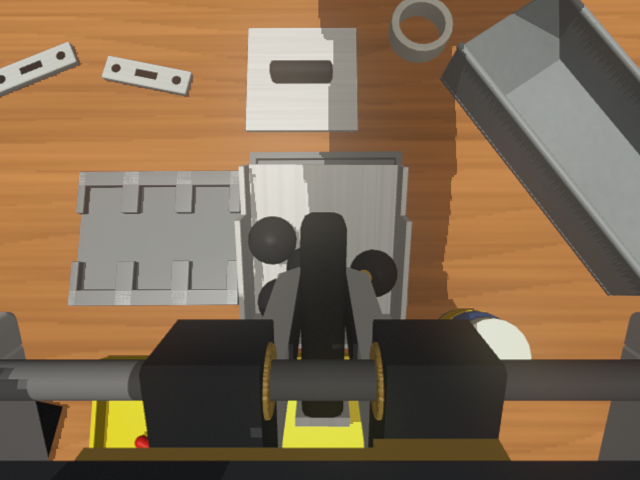

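View pics/s10.png

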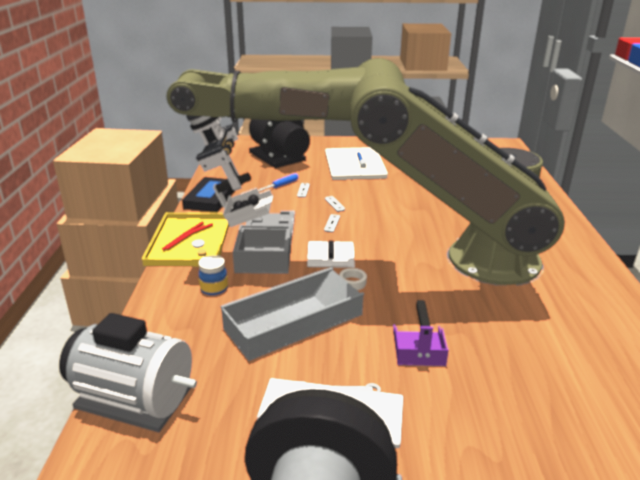

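```bash
python3 -m pendant '[{"claw":0.0,"delta_pos":[-0.025,0,0.025],"rotation":[0,-0.18,0]},{"claw":0.0,"delta_pos":[-0.046,0,0.045],"rotation":[0,-0.36,0]},{"claw":0.0,"delta_pos":[-0.037,0,0.0435],"rotation":[0,-0.5,0]},{"claw":0.0,"delta_pos":[-0.0276,0,0.042],"rotation":[0,-0.6,0]},{"claw":0.0,"delta_pos":[-0.0186,0,0.0425],"rotation":[0,-0.7,0]},{"claw":0.0,"delta_pos":[-0.0096,0,0.043],"rotation":[0,-0.8,0]},{"claw":0.0,"delta_pos":[-0.001,0,0.0455],"rotation":[0,-0.9,0]},{"claw":0.0,"delta_pos":[0.0077,0,0.048],"rotation":[0,-1.0,0]},{"claw":0.0,"delta_pos":[0.016,0,0.053],"rotation":[0,-1.1,0]},{"claw":0.0,"delta_pos":[0.024,0,0.058],"rotation":[0,-1.2,0]}]' 55; python3 - <<'E'
from h import *
im,m,s=grab('wrist'); cv2.imwrite('pics/w11.png',im); print(s['eef_pos'],s['eef_rot'],s['joints'].round(2),s['wrist_force'])
im,m,s=grab('side'); cv2.imwrite('pics/s11.png',cv2.resize(im[100:340,140:380],None,fx=2.4,fy=2.4));
E
```

```text
clock: 15.55
eef_pos: [643.9, 16.1, 171.9]
eef_rot: [-3.14, 0.804, -3.139]
wrist_force: [0.3, 1.0, -1.8]
finger_gap: 19.9
[643.85726695  16.08375352 171.88332007] [-3.14037828  0.80368353 -3.13863185] [-0.05  0.22  1.92  0.17  0.2  -1.77] [ 0.28664786  0.9615435  -1.77987649]
```

View pics/w11.png

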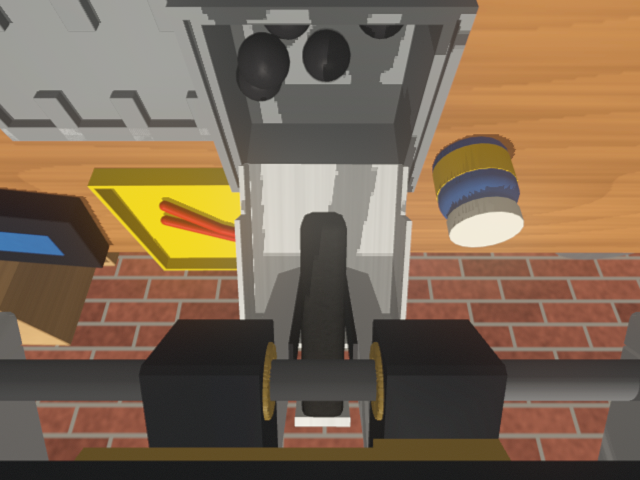

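View pics/s11.png

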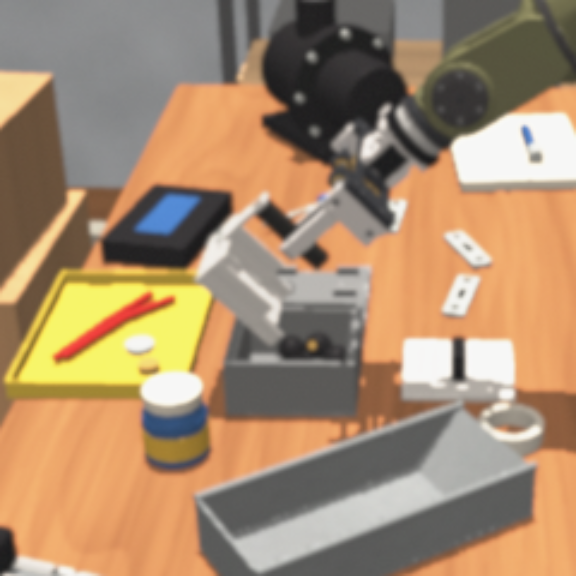

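```bash
python3 - <<'E'
from h import *
go([650,15,230],0,Ro.from_euler('xyz',[np.pi,.5,-np.pi]))
go([640,15,260],0,Ro.from_euler('xyz',[np.pi,0,-np.pi]))
go([560,200,230],0,Ro.from_euler('xyz',[np.pi,0,.585-np.pi]))
E
```

```text
t 15.65 delta [-0.0483 -0.0012 -0.0366] rot [0.001 0.298 0.002] dist 0.061
t 15.65 delta [-0.0628 -0.0012 -0.0647] rot [0.001 0.798 0.002] dist 0.09
t 15.65 delta [ 0.0142  0.184  -0.1008] rot [-0.233  0.775 -0.551] dist 0.21
```

```bash
python3 -m pendant '[{"claw":0.0,"delta_pos":[-0.024,0,-0.018],"rotation":[0,0.14,0]},{"claw":0.0,"delta_pos":[-0.048,-0.001,-0.037],"rotation":[0,0.3,0]},{"claw":0.0,"delta_pos":[-0.063,-0.001,-0.065],"rotation":[0,0.47,0]},{"claw":0.0,"delta_pos":[-0.063,-0.001,-0.065],"rotation":[0,0.64,0]},{"claw":0.0,"delta_pos":[-0.063,-0.001,-0.065],"rotation":[0,0.8,0]},{"claw":0.0,"delta_pos":[-0.063,-0.001,-0.065],"rotation":[0,0.8,0]}]' 55; python3 - <<'E'
from h import *
im,m,s=grab('wrist'); cv2.imwrite('pics/w12.png',im); print(s['eef_pos'],s['eef_rot'],s['joints'].round(2),s['wrist_force'])
go([570,306,230],0,Ro.from_euler('xyz',[np.pi,0,.59-np.pi]))
E
```

```text
clock: 16.4
eef_pos: [640.6, 15.4, 259.6]
eef_rot: [-3.14, -0.006, -3.14]
wrist_force: [-0.1, -0.6, -2.9]
finger_gap: 19.7
[640.62896843  15.37624745 259.57096053] [-3.13975584 -0.00575407 -3.13986781] [-0.03  0.48  1.15 -0.    1.52 -1.6 ] [-0.0794206  -0.56720162 -2.8834772 ]
t 16.45 delta [0.0698 0.2908 0.0296] rot [-0.001 -0.002 -0.588] dist 0.301
```

View pics/w12.png

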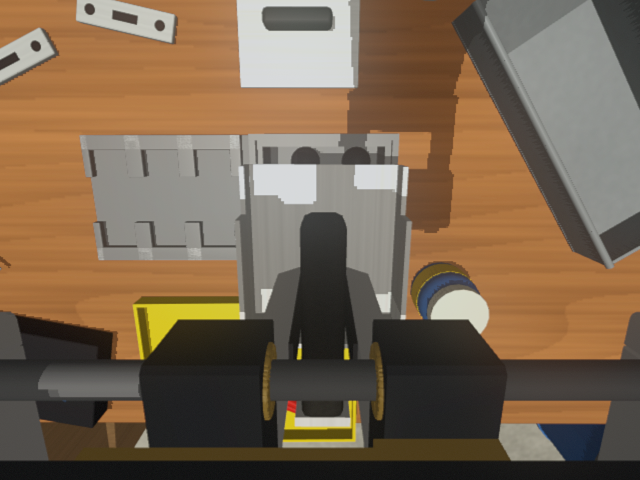

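```bash
python3 -m pendant '[{"claw":0.0,"delta_pos":[0.016,0.055,0.006],"rotation":[0,0,-0.15]},{"claw":0.0,"delta_pos":[0.032,0.11,0.012],"rotation":[0,0,-0.3]},{"claw":0.0,"delta_pos":[0.048,0.17,0.018],"rotation":[0,0,-0.45]},{"claw":0.0,"delta_pos":[0.064,0.23,0.024],"rotation":[0,0,-0.588]},{"claw":0.0,"delta_pos":[0.08,0.285,0.03],"rotation":[0,0,-0.588]},{"claw":0.0,"delta_pos":[0.08,0.285,0.08],"rotation":[0,0,-0.588]},{"claw":0.0,"delta_pos":[0.08,0.285,0.08],"rotation":[0,0,-0.588]}]' 55; python3 - <<'E'
from h import *
im,m,s=grab('wrist'); cv2.imwrite('pics/w13.png',im); print(s['eef_pos'],s['eef_rot'],s['joints'].round(2),s['wrist_force'])
im,m,s=grab('top'); cv2.imwrite('pics/t13.png',im[130:330,150:540]);
go([560,300,79],0,Ro.from_euler('xyz',[np.pi,0,.59-np.pi]))
E
```

```text
clock: 17.32
eef_pos: [557.7, 299.8, 177.5]
eef_rot: [-3.141, -0.006, -2.551]
wrist_force: [0.7, -0.3, -2.3]
finger_gap: 19.8
[557.74295716 299.81897888 177.47856331] [-3.14124257 -0.00643079 -2.55087025] [ 0.44  0.51  1.29 -0.    1.34 -1.73] [ 0.73384907 -0.28451947 -2.28467366]
t 17.43 delta [-0.      0.0003  0.1029] rot [-0.001  0.    -0.001] dist 0.103
```

View pics/w13.png

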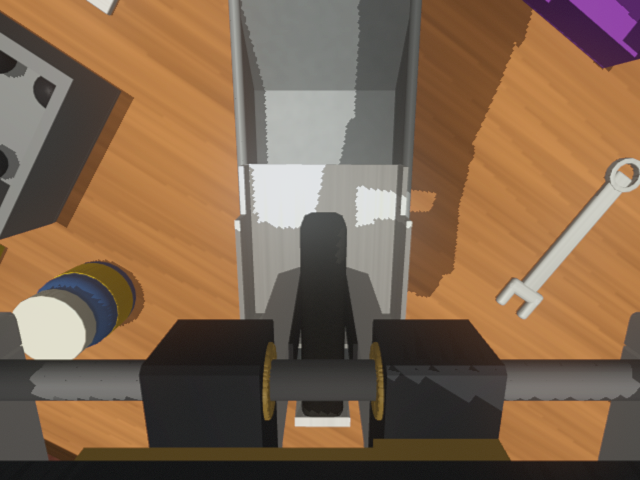

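View pics/t13.png

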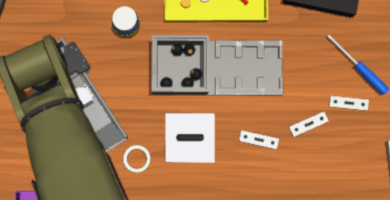

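```bash
python3 -m pendant '[{"claw":0.0,"delta_pos":[0,0,0.05],"rotation":[0,0,0]},{"claw":0.0,"delta_pos":[0,0,0.085],"rotation":[0,0,0]},{"claw":0.0,"delta_pos":[0,0,0.095],"rotation":[0,0,0]},{"claw":0.0,"delta_pos":[0,0,0.1],"rotation":[0,0,0]},{"claw":0.0,"delta_pos":[0,0,0.102],"rotation":[0,0,0]},{"claw":0.0,"delta_pos":[0,0,0.103],"rotation":[0,0,0]}]' 40;  python3 -m pendant '[{"claw":0.04,"delta_pos":[0,0,0],"rotation":[0,0,0]},{"claw":0.04,"delta_pos":[0,0,0],"rotation":[0,0,0]},{"claw":0.04,"delta_pos":[0,0,-0.05],"rotation":[0,0,0]},{"claw":0.04,"delta_pos":[0,0,-0.11],"rotation":[0,0,0]},{"claw":0.04,"delta_pos":[0,0,-0.16],"rotation":[0,0,0]}]'; python3 - <<'E'
from h import *
im,m,s=grab('wrist'); cv2.imwrite('pics/w14.png',im)
go([530,15,250],np.pi/2)
E
```

```text
clock: 18.18
eef_pos: [560.6, 299.9, 80.0]
eef_rot: [-3.14, 0.002, -2.552]
wrist_force: [-0.7, 0.1, -2.4]
finger_gap: 19.4
clock: 18.8
eef_pos: [560.3, 300.0, 242.9]
eef_rot: [-3.14, 0.004, -2.552]
wrist_force: [-0.4, 0.6, -0.2]
finger_gap: 39.8
t 18.85 delta [ 0.185  -0.2198 -0.0015] rot [0.012 0.01  2.16 ] dist 0.287
```

View pics/w14.png

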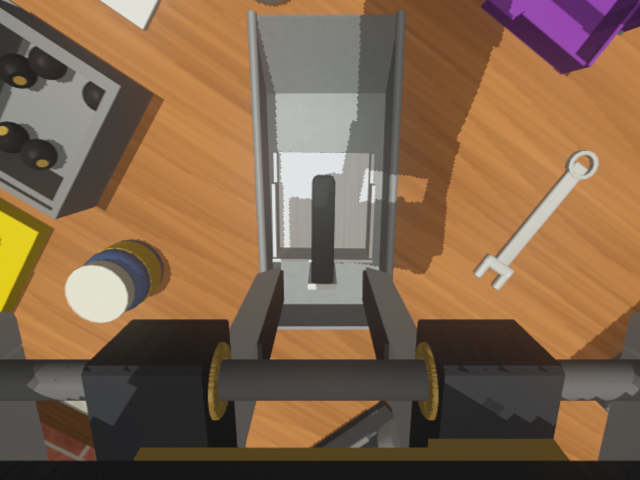

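```bash
python3 - <<'E'
from h import *
go([451,-10,180],np.pi/2)
E
python3 -m pendant '[{"claw":0.06,"delta_pos":[0.02,-0.02,0.0],"rotation":[0,0,0.187]},{"claw":0.06,"delta_pos":[0.265,-0.2,0.06],"rotation":[0,0,2.16]},{"claw":0.06,"delta_pos":[0.265,-0.2,0.06],"rotation":[0,0,2.16]},{"claw":0.06,"delta_pos":[0.265,-0.2,0.06],"rotation":[0,0,2.16]},{"claw":0.06,"delta_pos":[0.265,-0.2,0.06],"rotation":[0,0,2.16]},{"claw":0.06,"delta_pos":[0.265,-0.2,0.06],"rotation":[0,0,2.16]},{"claw":0.06,"delta_pos":[0.265,-0.2,0.06],"rotation":[0,0,2.16]},{"claw":0.06,"delta_pos":[0.265,-0.2,0.06],"rotation":[0,0,2.16]},{"claw":0.06,"delta_pos":[0.265,-0.2,0.06],"rotation":[0,0,2.16]},{"claw":0.06,"delta_pos":[0.265,-0.2,0.06],"rotation":[0,0,2.16]}]'; python3 - <<'E'
from h import *
go([451,-10,180],np.pi/2)
E
```

```text
t 18.85 delta [ 0.2654 -0.1965  0.0674] rot [0.012 0.01  2.16 ] dist 0.337
clock: 20.1
eef_pos: [453.2, -12.7, 187.6]
eef_rot: [3.128, -0.001, 1.85]
wrist_force: [0.9, 0.0, -0.7]
finger_gap: 59.8
t 20.1 delta [ 0.0032 -0.0015  0.0075] rot [ 0.013 -0.002  0.279] dist 0.008
```

```bash
python3 -m pendant '[{"claw":0.06,"delta_pos":[0.003,-0.0015,-0.02],"rotation":[0.013,-0.002,0.18]},{"claw":0.06,"delta_pos":[0.003,-0.0015,-0.02],"rotation":[0.013,-0.002,0.279]},{"claw":0.06,"delta_pos":[0.003,-0.0015,-0.02],"rotation":[0.013,-0.002,0.279]},{"claw":0.06,"delta_pos":[0.003,-0.0015,-0.02],"rotation":[0.013,-0.002,0.279]}]'; python3 - <<'E'
from h import *
im,m,s=grab('wrist'); cv2.imwrite('pics/w15.png',im)
print(s['eef_pos'],s['eef_rot'])
E
```

```text
clock: 20.6
eef_pos: [450.7, -10.3, 207.4]
eef_rot: [3.142, -0.001, 1.573]
wrist_force: [0.1, -1.2, -0.1]
finger_gap: 59.6
[450.65585074 -10.33819102 207.40959437] [ 3.14159140e+00 -5.01228690e-04  1.57337313e+00]
```

View pics/w15.png

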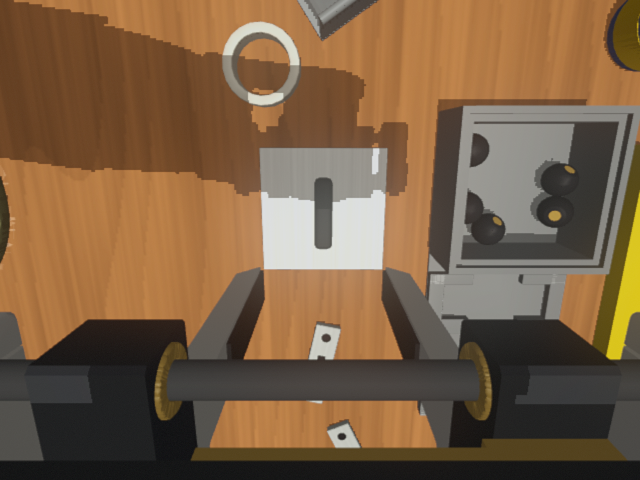

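The cover hasn't moved: the bar is at (323,213) and square to the gripper. All five knobs are in the well.

```bash
python3 -m pendant '[{"claw":0.06,"delta_pos":[0,0,0.06],"rotation":[0,0,0]},{"claw":0.06,"delta_pos":[0,0,0.12],"rotation":[0,0,0]},{"claw":0.06,"delta_pos":[0,0,0.175],"rotation":[0,0,0]},{"claw":0.06,"delta_pos":[0,0,0.196],"rotation":[0,0,0]},{"claw":0.06,"delta_pos":[0,0,0.196],"rotation":[0,0,0]},{"claw":0,"delta_pos":[0,0,0.196],"rotation":[0,0,0]},{"claw":0,"delta_pos":[0,0,0.196],"rotation":[0,0,0]},{"claw":0.0,"delta_pos":[0,0,0.196],"rotation":[0,0,0]},{"claw":0.0,"delta_pos":[0,0,0.196],"rotation":[0,0,0]},{"claw":0.0,"delta_pos":[0,0,0.196],"rotation":[0,0,0]}]' 40; python3 - <<'E'
from h import *
go([635.2,15.5,120],np.pi/2+.003)
E
```

```text
clock: 21.9
eef_pos: [450.7, -10.3, 11.6]
eef_rot: [3.141, -0.0, 1.573]
wrist_force: [-1.4, -0.5, 3.0]
finger_gap: 17.5
t 21.9 delta [ 0.0254  0.1845 -0.1083] rot [ 0.    -0.    -0.001] dist 0.215
```

```bash
python3 -m pendant '[{"claw":0.0,"delta_pos":[0,0,-0.05],"rotation":[0,0,0]},{"claw":0.0,"delta_pos":[0,0,-0.108],"rotation":[0,0,0]},{"claw":0,"delta_pos":[0.008,0.05,-0.108],"rotation":[0,0,0]},{"claw":0,"delta_pos":[0.016,0.11,-0.108],"rotation":[0,0,0]},{"claw":0.0,"delta_pos":[0.0235,0.165,-0.108],"rotation":[0,0,0]},{"claw":0.0,"delta_pos":[0.0255,0.1845,-0.1],"rotation":[0,0,0]},{"claw":0.0,"delta_pos":[0.0255,0.1845,-0.085],"rotation":[0,0,0]},{"claw":0.0,"delta_pos":[0.0255,0.1845,-0.075],"rotation":[0,0,0]},{"claw":0.0,"delta_pos":[0.0255,0.1845,-0.075],"rotation":[0,0,0]}]' 40; python3 - <<'E'
from h import *
im,m,s=grab('wrist'); cv2.imwrite('pics/w16.png',im)
im,m,s2=grab('side'); cv2.imwrite('pics/s16.png',cv2.resize(im[150:300,200:400],None,fx=3,fy=3))
go([635.0,15.5,72.6],np.pi/2+.003)
E
```

```text
clock: 23.02
eef_pos: [634.1, 15.4, 85.9]
eef_rot: [-3.14, -0.001, 1.573]
wrist_force: [-0.2, 0.4, -1.1]
finger_gap: 17.6
t 23.12 delta [-0.      0.      0.0147] rot [ 0.001 -0.    -0.001] dist 0.015
```

View pics/w16.png

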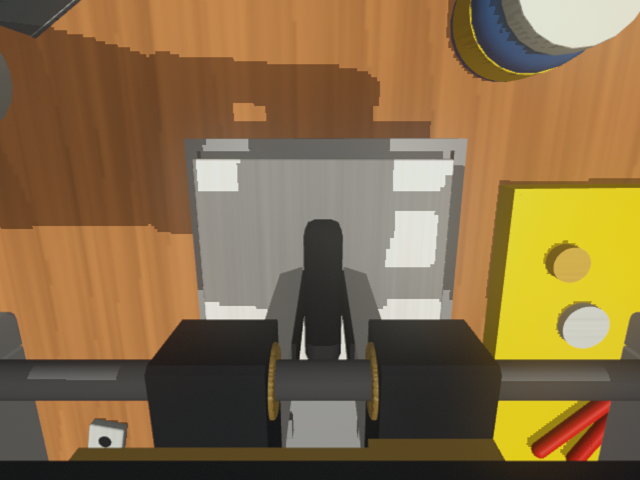

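View pics/s16.png

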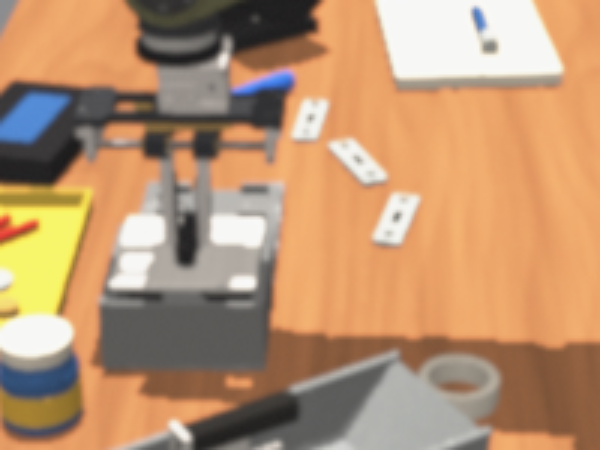

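Aligned. I'll lower it and press by commanding about 3 mm past contact.

```bash
python3 -m pendant '[{"claw":0.0,"delta_pos":[0,0,0.006],"rotation":[0,0,0]},{"claw":0.0,"delta_pos":[0,0,0.01],"rotation":[0,0,0]},{"claw":0,"delta_pos":[0,0,0.013],"rotation":[0,0,0]},{"claw":0,"delta_pos":[0,0,0.0155],"rotation":[0,0,0]},{"claw":0.0,"delta_pos":[0,0,0.0175],"rotation":[0,0,0]},{"claw":0.0,"delta_pos":[0,0,0.0175],"rotation":[0,0,0]}]' 40
```

```text
clock: 23.88
eef_pos: [635.0, 15.5, 73.6]
eef_rot: [3.14, -0.0, 1.573]
wrist_force: [-21.2, -0.6, 35.0]
finger_gap: 17.8
```

```bash
python3 -m pendant '[{"claw":0.0,"delta_pos":[0,0,0.0],"rotation":[0,0,0]},{"claw":0.04,"delta_pos":[0,0,0.0],"rotation":[0,0,0]},{"claw":0.04,"delta_pos":[0,0,0.0],"rotation":[0,0,0]},{"claw":0.04,"delta_pos":[0,0,-0.03],"rotation":[0,0,0]},{"claw":0.0,"delta_pos":[0,0,-0.05],"rotation":[0,0,0]},{"claw":0.0,"delta_pos":[0,0,-0.05],"rotation":[0,0,0]},{"claw":0.0,"delta_pos":[0,0,-0.05],"rotation":[0,0,0]},{"claw":0.0,"delta_pos":[0,0,-0.05],"rotation":[0,0,0]}]' 40; python3 - <<'E'
from h import *
im,m,s=grab('wrist'); cv2.imwrite('pics/w17.png',im)
im,m,s2=grab('side'); cv2.imwrite('pics/s17.png',cv2.resize(im[190:290,210:310],None,fx=6,fy=6,interpolation=cv2.INTER_CUBIC))
go([635.0,15.5,92],np.pi/2+.003)
E
```

```text
clock: 24.88
eef_pos: [634.5, 15.5, 122.4]
eef_rot: [3.142, -0.0, 1.573]
wrist_force: [0.2, 0.6, -0.7]
finger_gap: 3.5
t 24.98 delta [0.     0.0003 0.0308] rot [ 0.001 -0.    -0.001] dist 0.031
```

View pics/w17.png

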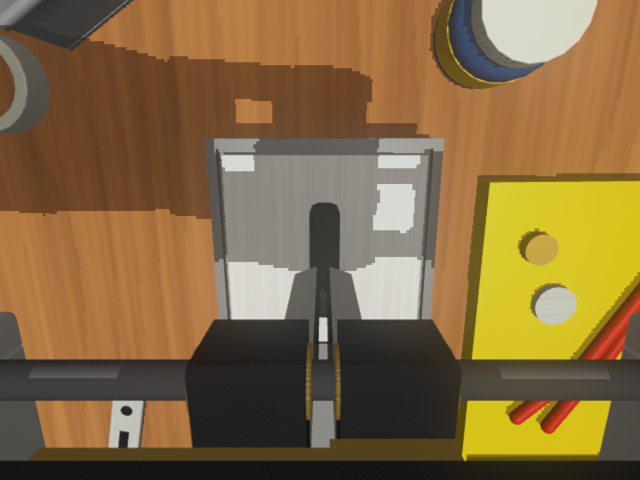

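View pics/s17.png

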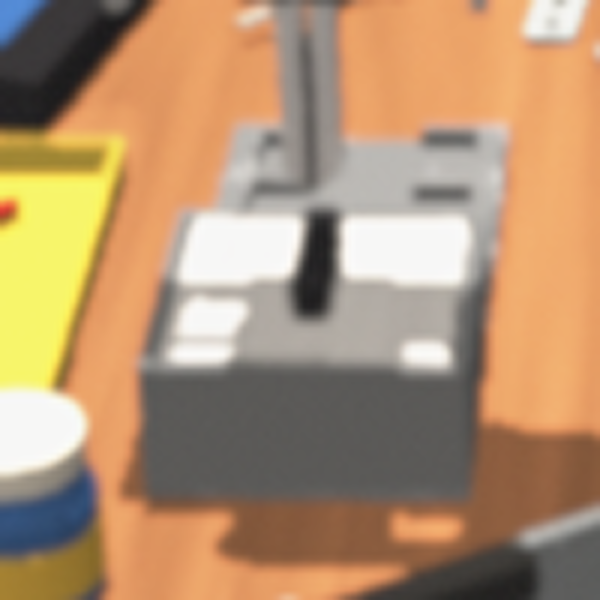

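The cover looks seated flush. I'll press the bar once more with closed fingers to be sure it's level; contact should come at z≈92.

```bash
python3 -m pendant '[{"claw":0.0,"delta_pos":[0,0,0.02],"rotation":[0,0,0]},{"claw":0.0,"delta_pos":[0,0,0.029],"rotation":[0,0,0]},{"claw":0,"delta_pos":[0,0,0.032],"rotation":[0,0,0]},{"claw":0,"delta_pos":[0,0,0.0335],"rotation":[0,0,0]},{"claw":0.0,"delta_pos":[0,0,0.0335],"rotation":[0,0,0]},{"claw":0.0,"delta_pos":[0,0,0.0335],"rotation":[0,0,0]}]' 40;python3 -m pendant '[{"claw":0.0,"delta_pos":[0,0,-0.03],"rotation":[0,0,0]},{"claw":0.04,"delta_pos":[0,0,-0.09],"rotation":[0,0,0]},{"claw":0.05,"delta_pos":[0,0,-0.15],"rotation":[0,0,0]},{"claw":0.06,"delta_pos":[0,0,-0.15],"rotation":[0,0,0]}]'; python3 - <<'E'
from h import *
im,m,s=grab('top'); cv2.imwrite('pics/t18.png',im)
mask=(im.min(2)>180).astype(np.uint8)[200:290,380:525]
cs,_=cv2.findContours(mask,cv2.RETR_EXTERNAL,cv2.CHAIN_APPROX_NONE)
for k in cs:
    if cv2.contourArea(k)<100: continue
    r=cv2.minAreaRect(k); bx=cv2.boxPoints(r)+[380,200]; w=[onz(m,p,8) for p in bx]
    ctr=sum(w)/4; e=[w[1]-w[0],w[2]-w[1]]; e.sort(key=np.linalg.norm); print('strap',ctr.round(1),[round(np.linalg.norm(x),1) for x in e],np.arctan2(e[1][1],e[1][0]))
E
```

```text
clock: 25.72
eef_pos: [634.3, 15.5, 92.1]
eef_rot: [3.141, -0.0, 1.573]
wrist_force: [-17.3, 0.3, 27.6]
finger_gap: 0.5
clock: 26.22
eef_pos: [635.7, 15.5, 247.5]
eef_rot: [3.133, 0.0, 1.573]
wrist_force: [0.1, -1.1, 0.0]
finger_gap: 27.3
strap [ 447.4 -191.     8. ] [np.float64(26.8), np.float64(98.6)] -1.7840070823757443
strap [ 489.  -320.9    8. ] [np.float64(27.4), np.float64(98.2)] -1.1534082928439542
strap [ 544.3 -426.3    8. ] [np.float64(26.6), np.float64(97.7)] -1.6707319513285204
```

View pics/t18.png

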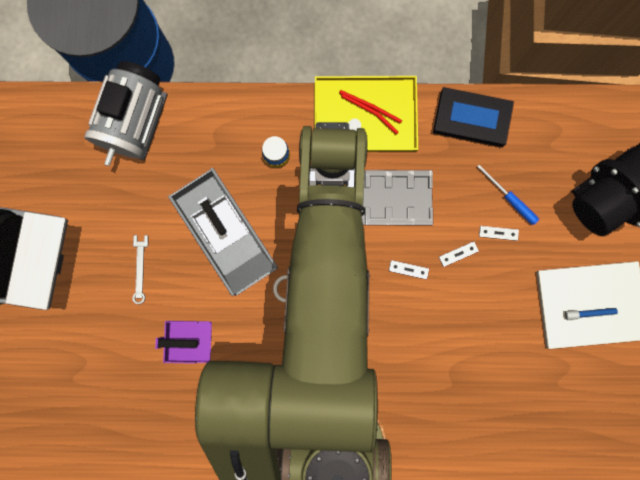

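```bash
python3 - <<'E'
from h import *
im=cv2.imread('pics/t18.png'); cv2.imwrite('pics/c18.png',cv2.resize(im[160:235,355:440],None,fx=8,fy=8,interpolation=cv2.INTER_CUBIC))
E
```

```text
(no output)
```

View pics/c18.png

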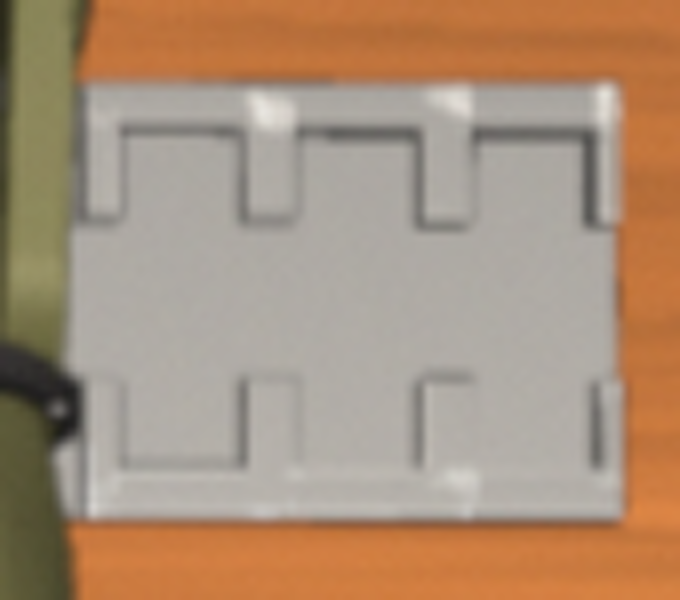

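```bash
python3 - <<'E'
from h import *
m=manip.camera_model('top')
E=lambda x,y:(x/8+355-.44,y/8+160-.44)
for x in (185,361.5,535.5): print(onz(m,E(x,299),14).round(1))
print(onz(m,E(100,128),14),onz(m,E(100,469),14), onz(m,E(622,85),14), onz(m,E(622,520),14))
# hover strap A
yA=-1.784+np.pi; print('A'); go([447.4,-191,150],yA); go([447.4,-191,150],yA-np.pi)
E
```

```text
[ 636.1 -110.7   14. ]
[ 636.4 -168.3   14. ]
[ 636.8 -225.1   14. ]
[692.7246618  -82.97014461  14.        ] [579.88938706 -82.88223109  14.        ] [ 708.02671737 -254.07866441   14.        ] [ 564.20514039 -252.42403479   14.        ]
A
t 26.27 delta [-0.2061 -0.1883  0.0933] rot [ 0.004 -0.     0.216] dist 0.294
t 26.27 delta [-0.2061 -0.1883  0.0933] rot [ 1.000e-03  6.000e-03 -2.926e+00] dist 0.294
```

```bash
python3 -m pendant '[{"claw":0.06,"delta_pos":[-0.04,-0.035,0.0],"rotation":[0,0,0.05]},{"claw":0.06,"delta_pos":[-0.085,-0.077,0.03],"rotation":[0,0,0.1]},{"claw":0.06,"delta_pos":[-0.206,-0.188,0.093],"rotation":[0,0,0.216]},{"claw":0.06,"delta_pos":[-0.206,-0.188,0.093],"rotation":[0,0,0.216]},{"claw":0.06,"delta_pos":[-0.206,-0.188,0.093],"rotation":[0,0,0.216]},{"claw":0.06,"delta_pos":[-0.206,-0.188,0.093],"rotation":[0,0,0.216]},{"claw":0.06,"delta_pos":[-0.206,-0.188,0.093],"rotation":[0,0,0.216]}]'; python3 - <<'E'
from h import *
im,m,s=grab('wrist'); cv2.imwrite('pics/w19.png',im)
print(s['eef_pos'],s['eef_rot'])
E
```

```text
clock: 27.15
eef_pos: [447.8, -190.6, 149.9]
eef_rot: [3.138, -0.001, 1.357]
wrist_force: [0.8, 0.2, 0.4]
finger_gap: 60.2
[ 447.80996461 -190.64045319  149.90290633] [ 3.13830996e+00 -1.27266524e-03  1.35670620e+00]
```

View pics/w19.png

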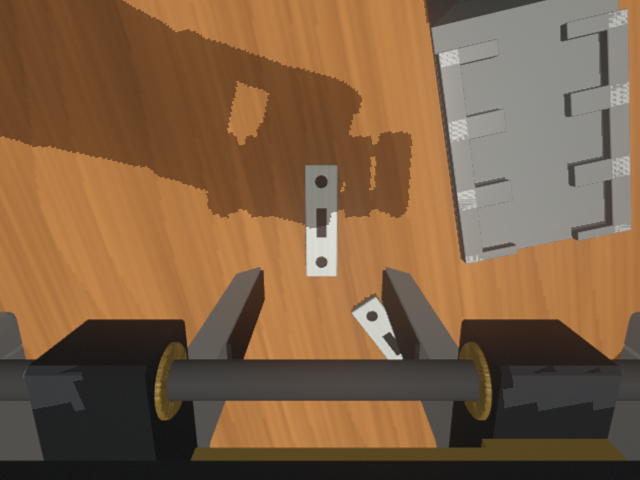

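```bash
python3 - <<'E'
from h import *
m=manip.camera_model('wrist'); s=manip.read_state()
print(onz(m,(321,222),8,s)); p=onz(m,(321,222),8,s); go([p[0],p[1],3],1.357)
E
```

```text
[ 447.65670336 -188.39415827    8.        ]
t 27.2 delta [ 0.0017 -0.0015  0.1472] rot [ 0.004 -0.001  0.001] dist 0.147
```

```bash
python3 -m pendant '[{"claw":0.06,"delta_pos":[0,-0.001,0.06],"rotation":[0,0,0]},{"claw":0.06,"delta_pos":[0.001,-0.001,0.12],"rotation":[0,0,0]},{"claw":0.06,"delta_pos":[0.001,-0.001,0.147],"rotation":[0,0,0]},{"claw":0.06,"delta_pos":[0.001,-0.001,0.147],"rotation":[0,0,0]},{"claw":0.0,"delta_pos":[0.001,-0.001,0.147],"rotation":[0,0,0]},{"claw":0.0,"delta_pos":[0.001,-0.001,0.147],"rotation":[0,0,0]},{"claw":0.0,"delta_pos":[0.001,-0.001,0.147],"rotation":[0,0,0]},{"claw":0.0,"delta_pos":[0.001,-0.001,0.147],"rotation":[0,0,0]},{"claw":0.0,"delta_pos":[0.001,-0.001,0.1],"rotation":[0,0,0]},{"claw":0.0,"delta_pos":[0.001,-0.001,0.06],"rotation":[0,0,0]}]' 40; python3 - <<'E'
from h import *
for y in (-110.7,-168.5,-226): go([635.5,y,70],-.005)
E
```

```text
clock: 28.45
eef_pos: [447.5, -189.1, 91.4]
eef_rot: [3.138, -0.001, 1.358]
wrist_force: [-0.1, -0.9, -0.7]
finger_gap: 26.8
t 28.45 delta [0.1164 0.1671 0.0221] rot [ 0.002 -0.003  1.363] dist 0.205
t 28.45 delta [0.0599 0.1793 0.022 ] rot [ 0.002 -0.003  1.363] dist 0.19
t 28.45 delta [0.0037 0.1915 0.022 ] rot [ 0.002 -0.003  1.363] dist 0.193
```

```bash
python3 -m pendant '[{"claw":0.0,"delta_pos":[0.015,0.02,0],"rotation":[0,0,0.17]},{"claw":0.0,"delta_pos":[0.03,0.04,0],"rotation":[0,0,0.34]},{"claw":0.0,"delta_pos":[0.045,0.06,0],"rotation":[0,0,0.51]},{"claw":0.0,"delta_pos":[0.06,0.085,0],"rotation":[0,0,0.68]},{"claw":0.0,"delta_pos":[0.075,0.11,0],"rotation":[0,0,0.85]},{"claw":0.0,"delta_pos":[0.09,0.13,0],"rotation":[0,0,1.02]},{"claw":0.0,"delta_pos":[0.105,0.15,0],"rotation":[0,0,1.19]},{"claw":0.0,"delta_pos":[0.1165,0.167,0],"rotation":[0,0,1.363]},{"claw":0.0,"delta_pos":[0.1165,0.167,0.02],"rotation":[0,0,1.363]},{"claw":0.0,"delta_pos":[0.1165,0.167,0.04],"rotation":[0,0,1.363]}]' 40; python3 - <<'E'
from h import *
im,m,s=grab('wrist'); cv2.imwrite('pics/w20.png',im)
print(s['eef_pos'],s['eef_rot'])
go([635.5,-110.7,20],-.005)
im,m,s=grab('side'); cv2.imwrite('pics/s20.png',cv2.resize(im[150:300,200:350],None,fx=4,fy=4,interpolation=cv2.INTER_CUBIC))
E
```

```text
clock: 29.7
eef_pos: [634.3, -110.7, 49.8]
eef_rot: [-3.141, -0.002, -0.001]
wrist_force: [-0.5, 0.1, -2.0]
finger_gap: 27.3
[ 634.25531865 -110.72061481   49.76574375] [-3.14079553e+00 -1.67152444e-03 -1.47212244e-03]
t 29.75 delta [0.0027 0.0002 0.0268] rot [-0.002  0.002  0.003] dist 0.027
```

View pics/w20.png

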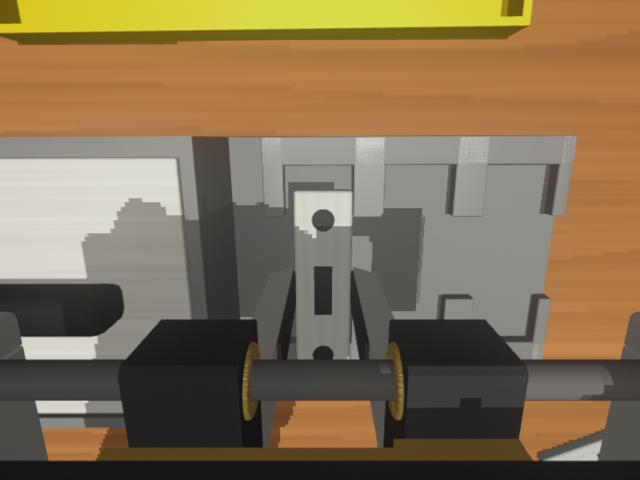

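View pics/s20.png

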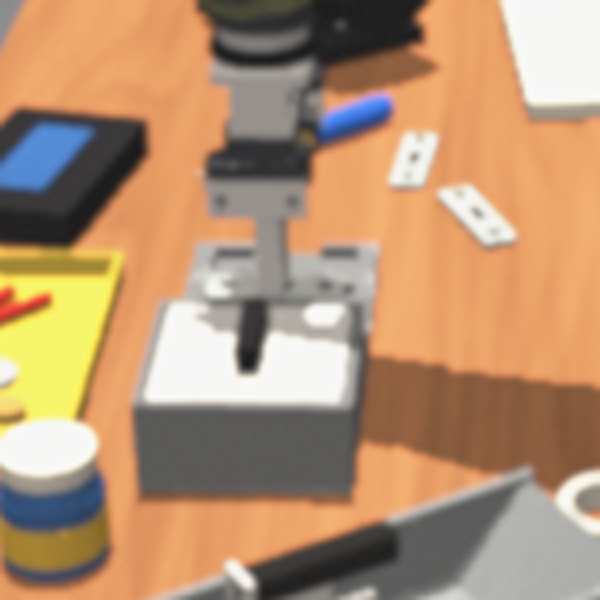

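```bash
python3 - <<'E'
from h import *
m=manip.camera_model('wrist'); s=manip.read_state(); print(s['eef_pos'])
for p in [(284,165),(355,165),(384,165),(457,165),(488,165),(550,165)]: print(p,onz(m,p,14,s).round(1))
a=onz(m,(323,220),52,s); b=onz(m,(323,351),52,s); print('holes',a,b, np.linalg.norm(a-b))
E
```

```text
[ 633.16553351 -110.59706474   48.32040146]
(284, 165) [691.1 -88.4  14. ]
(355, 165) [ 691.  -128.1   14. ]
(384, 165) [ 690.9 -144.3   14. ]
(457, 165) [ 690.8 -185.    14. ]
(488, 165) [ 690.8 -202.3   14. ]
(550, 165) [ 690.7 -236.8   14. ]
holes [ 668.03050519 -110.21440119   52.        ] [ 597.75477072 -109.99950824   52.        ] 70.27606302915387
```

```bash
python3 -m pendant '[{"claw":0.0,"delta_pos":[0.0025,-0.001,0.015],"rotation":[0,0,0]},{"claw":0.0,"delta_pos":[0.0025,-0.001,0.03],"rotation":[0,0,0]},{"claw":0.0,"delta_pos":[0.0025,-0.001,0.036],"rotation":[0,0,0]},{"claw":0.0,"delta_pos":[0.0025,-0.001,0.039],"rotation":[0,0,0]},{"claw":0.0,"delta_pos":[0.0025,-0.001,0.040],"rotation":[0,0,0]},{"claw":0.0,"delta_pos":[0.0025,-0.001,0.040],"rotation":[0,0,0]}]' 40; python3 - <<'E'
from h import *
go([635.5,-109.7,8],-.005)
E
```

```text
clock: 30.55
eef_pos: [635.8, -109.6, 8.7]
eef_rot: [-3.14, 0.001, -0.003]
wrist_force: [1.0, 0.8, -1.8]
finger_gap: 27.2
t 30.55 delta [-0.0003  0.0001  0.0007] rot [-0.002  0.001  0.002] dist 0.001
```

```bash
python3 -m pendant '[{"claw":0.0,"delta_pos":[0,0,0.001],"rotation":[0,0,0]},{"claw":0.04,"delta_pos":[0,0,0.001],"rotation":[0,0,0]},{"claw":0.04,"delta_pos":[0,0,0.0],"rotation":[0,0,0]},{"claw":0.04,"delta_pos":[0,0,-0.05],"rotation":[0,0,0]},{"claw":0.04,"delta_pos":[0,0,-0.11],"rotation":[0,0,0]},{"claw":0.04,"delta_pos":[0,0,-0.14],"rotation":[0,0,0]},{"claw":0.04,"delta_pos":[0,0,-0.14],"rotation":[0,0,0]}]' 40; python3 - <<'E'
from h import *
im,m,s=grab('wrist'); cv2.imwrite('pics/w21.png',im)
print(s['eef_pos'],s['eef_rot'])
go([489,-321,150],1.988); go([489,-321,150],1.988-np.pi)
E
```

```text
clock: 31.42
eef_pos: [637.0, -110.0, 151.5]
eef_rot: [-3.141, -0.003, -0.003]
wrist_force: [0.3, 0.5, -1.2]
finger_gap: 40.1
[ 636.985216   -110.03332646  151.48613828] [-3.14106351 -0.0032492  -0.00325998]
t 31.48 delta [-0.1465  0.2116 -0.0011] rot [-1.000e-03 -1.000e-03 -1.991e+00] dist 0.257
t 31.48 delta [-0.1465  0.2116 -0.0011] rot [-1.00e-03  1.00e-03  1.15e+00] dist 0.257
```

View pics/w21.png

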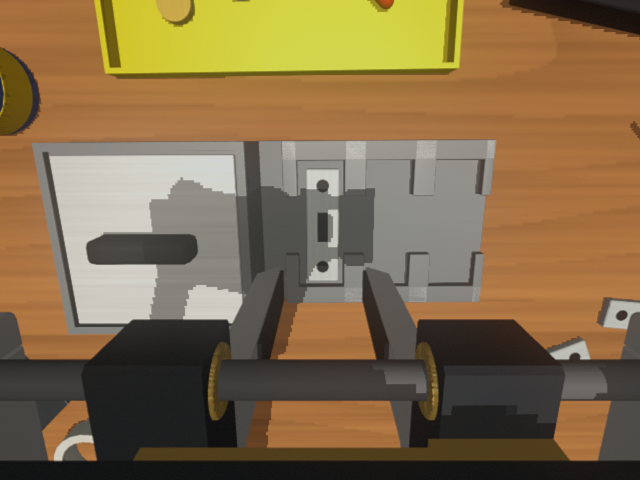

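```bash
python3 -m pendant '[{"claw":0.06,"delta_pos":[-0.02,0.03,0.0],"rotation":[0,0,0.17]},{"claw":0.06,"delta_pos":[-0.1465,0.2116,0],"rotation":[0,0,1.15]},{"claw":0.06,"delta_pos":[-0.1465,0.2116,0],"rotation":[0,0,1.15]},{"claw":0.06,"delta_pos":[-0.1465,0.2116,0],"rotation":[0,0,1.15]},{"claw":0.06,"delta_pos":[-0.1465,0.2116,0],"rotation":[0,0,1.15]},{"claw":0.06,"delta_pos":[-0.1465,0.2116,0],"rotation":[0,0,1.15]},{"claw":0.06,"delta_pos":[-0.1465,0.2116,0],"rotation":[0,0,1.15]},{"claw":0.06,"delta_pos":[-0.1465,0.2116,0],"rotation":[0,0,1.15]},{"claw":0.06,"delta_pos":[-0.1465,0.2116,0],"rotation":[0,0,1.15]}]' 40; python3 - <<'E'
from h import *
im,m,s=grab('wrist'); cv2.imwrite('pics/w22.png',im)
print(s['eef_pos'],s['eef_rot'])
E
```

```text
clock: 32.6
eef_pos: [488.8, -320.7, 148.1]
eef_rot: [3.141, 0.002, -1.152]
wrist_force: [-0.8, 0.2, -0.5]
finger_gap: 60.1
[ 488.82431056 -320.69701872  148.07391816] [ 3.14140235e+00  2.30842719e-03 -1.15194139e+00]
```

View pics/w22.png

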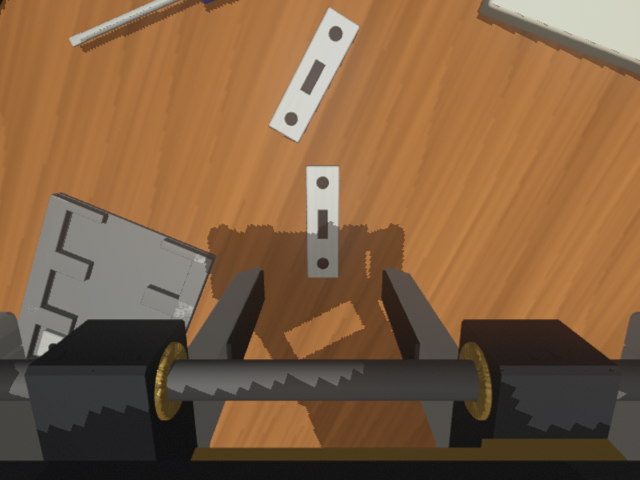

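```bash
python3 -m pendant '[{"claw":0.06,"delta_pos":[0,0,0.06],"rotation":[0,0,0]},{"claw":0.06,"delta_pos":[0.001,0,0.12],"rotation":[0,0,0]},{"claw":0.06,"delta_pos":[0.001,0,0.145],"rotation":[0,0,0]},{"claw":0.06,"delta_pos":[0.001,0,0.145],"rotation":[0,0,0]},{"claw":0.0,"delta_pos":[0.001,0,0.145],"rotation":[0,0,0]},{"claw":0.0,"delta_pos":[0.001,0,0.145],"rotation":[0,0,0]},{"claw":0.0,"delta_pos":[0.001,0,0.145],"rotation":[0,0,0]},{"claw":0.0,"delta_pos":[0.001,0,0.145],"rotation":[0,0,0]},{"claw":0.0,"delta_pos":[0.001,0,0.1],"rotation":[0,0,0]},{"claw":0.0,"delta_pos":[0.001,0,0.06],"rotation":[0,0,0]}]' 40; python3 - <<'E'
from h import *
go([635.5,-168,70],-.005); go([635.5,-226,70],-.005)
E
```

```text
clock: 33.9
eef_pos: [489.1, -321.4, 89.3]
eef_rot: [3.141, 0.003, -1.152]
wrist_force: [0.5, -0.1, -1.3]
finger_gap: 26.8
t 33.9 delta [-0.0805 -0.1962  0.0194] rot [-1.000e-03  2.000e-03 -1.147e+00] dist 0.213
t 33.9 delta [-0.0276 -0.1726  0.0193] rot [-1.000e-03  2.000e-03 -1.147e+00] dist 0.176
```

```bash
python3 -m pendant '[{"claw":0.0,"delta_pos":[-0.01,-0.026,0],"rotation":[0,0,-0.16]},{"claw":0.0,"delta_pos":[-0.02,-0.05,0],"rotation":[0,0,-0.32]},{"claw":0.0,"delta_pos":[-0.035,-0.08,0],"rotation":[0,0,-0.48]},{"claw":0.0,"delta_pos":[-0.046,-0.11,0],"rotation":[0,0,-0.64]},{"claw":0.0,"delta_pos":[-0.058,-0.14,0],"rotation":[0,0,-0.8]},{"claw":0.0,"delta_pos":[-0.07,-0.17,0],"rotation":[0,0,-0.97]},{"claw":0.0,"delta_pos":[-0.0805,-0.196,0],"rotation":[0,0,-1.147]},{"claw":0.0,"delta_pos":[-0.0805,-0.196,0.02],"rotation":[0,0,-1.147]},{"claw":0.0,"delta_pos":[-0.0805,-0.196,0.04],"rotation":[0,0,-1.147]},{"claw":0.0,"delta_pos":[-0.0805,-0.196,0.04],"rotation":[0,0,-1.147]}]' 40; python3 - <<'E'
from h import *
im,m,s=grab('wrist'); cv2.imwrite('pics/w23.png',im)
print(s['eef_pos'],s['eef_rot'])
go([635.5,-167.5,8.5],-.005)
E
```

```text
clock: 35.15
eef_pos: [633.6, -168.5, 46.7]
eef_rot: [-3.138, 0.006, -0.007]
wrist_force: [0.7, -0.1, -0.9]
finger_gap: 27.2
[ 633.56661965 -168.45620933   46.68929215] [-3.13808869  0.00570985 -0.00746278]
t 35.2 delta [ 0.0013 -0.001   0.0398] rot [-0.003  0.003 -0.002] dist 0.04
```

View pics/w23.png

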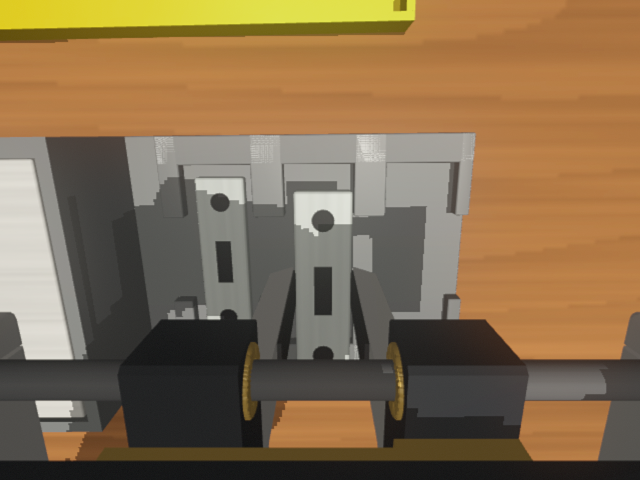

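```bash
python3 -m pendant '[{"claw":0.0,"delta_pos":[0.0015,-0.0015,0.015],"rotation":[0,0,0]},{"claw":0.0,"delta_pos":[0.0015,-0.0015,0.03],"rotation":[0,0,0]},{"claw":0.0,"delta_pos":[0.0015,-0.0015,0.036],"rotation":[0,0,0]},{"claw":0.0,"delta_pos":[0.0015,-0.0015,0.039],"rotation":[0,0,0]},{"claw":0.0,"delta_pos":[0.0015,-0.0015,0.0405],"rotation":[0,0,0]},{"claw":0.0,"delta_pos":[0.0015,-0.0015,0.0405],"rotation":[0,0,0]}]' 40; python3 -m pendant '[{"claw":0.04,"delta_pos":[0,0,0.0],"rotation":[0,0,0]},{"claw":0.04,"delta_pos":[0,0,0.0],"rotation":[0,0,0]},{"claw":0.04,"delta_pos":[0,0,-0.05],"rotation":[0,0,0]},{"claw":0.04,"delta_pos":[0,0,-0.11],"rotation":[0,0,0]},{"claw":0.04,"delta_pos":[0,0,-0.14],"rotation":[0,0,0]},{"claw":0.04,"delta_pos":[0,0,-0.14],"rotation":[0,0,0]}]' 40; python3 - <<'E'
from h import *
im,m,s=grab('wrist'); cv2.imwrite('pics/w24.png',im)
print(s['eef_pos'],s['eef_rot'])
go([544.3,-426.3,150],1.471-np.pi);
E
```

```text
clock: 35.95
eef_pos: [636.0, -167.1, 8.4]
eef_rot: [-3.139, 0.003, -0.007]
wrist_force: [-3.3, 0.9, 1.4]
finger_gap: 27.3
clock: 36.7
eef_pos: [637.4, -167.8, 151.2]
eef_rot: [-3.14, -0.002, -0.007]
wrist_force: [0.3, -0.2, -0.7]
finger_gap: 40.2
[ 637.37829133 -167.79165705  151.22887456] [-3.14048904e+00 -1.88046785e-03 -7.09540560e-03]
t 36.75 delta [-0.0904  0.2594 -0.0015] rot [-0.     0.003  1.663] dist 0.275
```

View pics/w24.png

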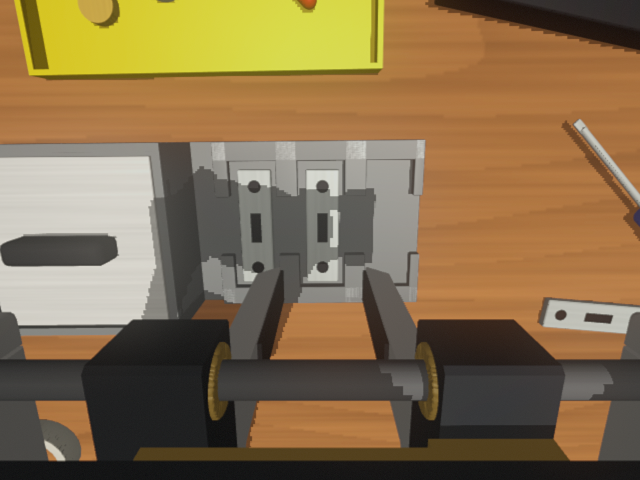

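```bash
python3 -m pendant '[{"claw":0.05,"delta_pos":[-0.02,0.03,0.0],"rotation":[0,0,-0.17]},{"claw":0.05,"delta_pos":[-0.0904,0.2594,0],"rotation":[0,0,-1.478]},{"claw":0.05,"delta_pos":[-0.0904,0.2594,0],"rotation":[0,0,-1.478]},{"claw":0.05,"delta_pos":[-0.0904,0.2594,0],"rotation":[0,0,-1.478]},{"claw":0.05,"delta_pos":[-0.0904,0.2594,0],"rotation":[0,0,-1.478]},{"claw":0.05,"delta_pos":[-0.0904,0.2594,0],"rotation":[0,0,-1.478]},{"claw":0.05,"delta_pos":[-0.0904,0.2594,0],"rotation":[0,0,-1.478]},{"claw":0.05,"delta_pos":[-0.0904,0.2594,0],"rotation":[0,0,-1.478]},{"claw":0.05,"delta_pos":[-0.0904,0.2594,0],"rotation":[0,0,-1.478]},{"claw":0.05,"delta_pos":[-0.0904,0.2594,0],"rotation":[0,0,-1.478]}]' 40; python3 - <<'E'
from h import *
im,m,s=grab('wrist'); cv2.imwrite('pics/w25.png',im)
print(s['eef_pos'],s['eef_rot'])
E
```

```text
clock: 38.0
eef_pos: [544.1, -426.1, 147.4]
eef_rot: [-3.139, -0.003, 1.467]
wrist_force: [0.4, -0.6, -0.1]
finger_gap: 50.3
[ 544.14080183 -426.0831811   147.44990183] [-3.13883695e+00 -2.76339687e-03  1.46683723e+00]
```

View pics/w25.png

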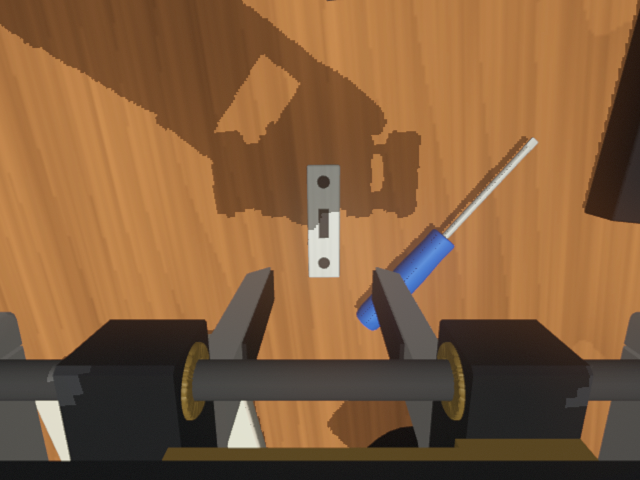

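```bash
python3 -m pendant '[{"claw":0.05,"delta_pos":[0,0,0.06],"rotation":[0,0,0]},{"claw":0.05,"delta_pos":[0.001,0,0.12],"rotation":[0,0,0]},{"claw":0.05,"delta_pos":[0.001,0,0.144],"rotation":[0,0,0]},{"claw":0.05,"delta_pos":[0.001,0,0.1445],"rotation":[0,0,0]},{"claw":0.0,"delta_pos":[0.001,0,0.1445],"rotation":[0,0,0]},{"claw":0.0,"delta_pos":[0.001,0,0.1445],"rotation":[0,0,0]},{"claw":0.0,"delta_pos":[0.001,0,0.1445],"rotation":[0,0,0]},{"claw":0.0,"delta_pos":[0.001,0,0.1445],"rotation":[0,0,0]},{"claw":0.0,"delta_pos":[0.001,0,0.1],"rotation":[0,0,0]},{"claw":0.0,"delta_pos":[0.001,0,0.06],"rotation":[0,0,0]}]' 40; python3 - <<'E'
from h import *
go([635.5,-225,70],-.005)
E
```

```text
clock: 39.3
eef_pos: [544.0, -424.8, 88.6]
eef_rot: [-3.139, -0.003, 1.467]
wrist_force: [-0.3, 0.1, -1.4]
finger_gap: 27.1
t 39.3 delta [0.2082 0.0704 0.019 ] rot [-0.005 -0.     1.472] dist 0.221
```

```bash
python3 -m pendant '[{"claw":0.0,"delta_pos":[0.015,0.005,0],"rotation":[0,0,0.18]},{"claw":0.0,"delta_pos":[0.04,0.013,0],"rotation":[0,0,0.36]},{"claw":0.0,"delta_pos":[0.065,0.021,0],"rotation":[0,0,0.54]},{"claw":0.0,"delta_pos":[0.095,0.031,0],"rotation":[0,0,0.72]},{"claw":0.0,"delta_pos":[0.12,0.04,0],"rotation":[0,0,0.9]},{"claw":0.0,"delta_pos":[0.15,0.05,0],"rotation":[0,0,1.08]},{"claw":0.0,"delta_pos":[0.18,0.06,0],"rotation":[0,0,1.26]},{"claw":0.0,"delta_pos":[0.208,0.07,0],"rotation":[0,0,1.44]},{"claw":0.0,"delta_pos":[0.208,0.07,0.02],"rotation":[0,0,1.472]},{"claw":0.0,"delta_pos":[0.208,0.07,0.04],"rotation":[0,0,1.472]}]' 40; python3 - <<'E'
from h import *
im,m,s=grab('wrist'); cv2.imwrite('pics/w26.png',im)
print(s['eef_pos'],s['eef_rot'])
go([635.5,-225,8.5],-.005)
E
```

```text
clock: 40.55
eef_pos: [634.4, -225.5, 47.3]
eef_rot: [-3.138, 0.004, -0.003]
wrist_force: [-0.4, -0.5, -2.2]
finger_gap: 26.9
[ 634.3674326  -225.45836218   47.26095965] [-3.13812829e+00  3.73173485e-03 -2.92909846e-03]
t 40.6 delta [ 0.0028 -0.      0.0354] rot [-0.005  0.008  0.002] dist 0.036
```

View pics/w26.png

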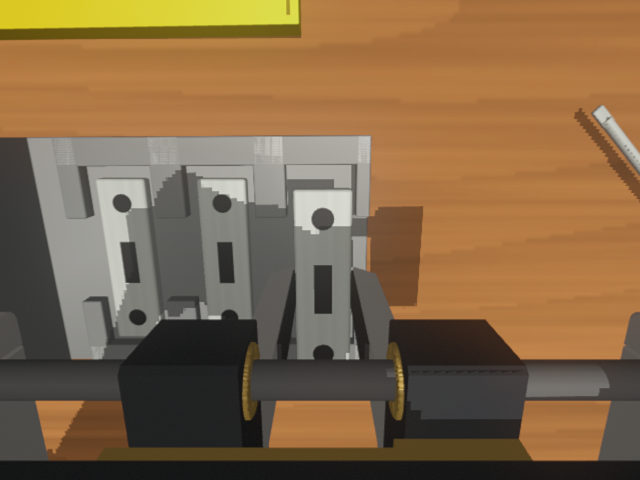

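```bash
python3 -m pendant '[{"claw":0.0,"delta_pos":[0.0025,-0.001,0.015],"rotation":[0,0.006,0]},{"claw":0.0,"delta_pos":[0.0025,-0.001,0.027],"rotation":[0,0.006,0]},{"claw":0.0,"delta_pos":[0.0025,-0.001,0.033],"rotation":[0,0.006,0]},{"claw":0.0,"delta_pos":[0.0025,-0.001,0.0355],"rotation":[0,0.006,0]},{"claw":0.0,"delta_pos":[0.0025,-0.001,0.036],"rotation":[0,0.006,0]}]' 40; python3 -m pendant '[{"claw":0.0,"delta_pos":[0,0,0.0],"rotation":[0,0,0]},{"claw":0.04,"delta_pos":[0,0,0.0],"rotation":[0,0,0]},{"claw":0.04,"delta_pos":[0,0,0.0],"rotation":[0,0,0]},{"claw":0.04,"delta_pos":[0,0,-0.05],"rotation":[0,0,0]},{"claw":0.04,"delta_pos":[0,0,-0.11],"rotation":[0,0,0]},{"claw":0.04,"delta_pos":[0,0,-0.16],"rotation":[0,0,0]},{"claw":0.04,"delta_pos":[-0.05,0,-0.2],"rotation":[0,0,0]},{"claw":0.04,"delta_pos":[-0.11,0,-0.2],"rotation":[0,0,0]},{"claw":0.04,"delta_pos":[-0.15,0,-0.2],"rotation":[0,0,0]},{"claw":0.04,"delta_pos":[-0.15,0,-0.2],"rotation":[0,0,0]}]' 40; python3 - <<'E'
from h import *
im,m,s=grab('wrist'); cv2.imwrite('pics/w27.png',im)
print(s['eef_pos'],s['eef_rot'])
im,m,s=grab('top'); cv2.imwrite('pics/t27.png',im)
im,m,s=grab('side'); cv2.imwrite('pics/s27.png',cv2.resize(im[180:380,140:380],None,fx=3,fy=3,interpolation=cv2.INTER_CUBIC))
E
```

```text
clock: 41.22
eef_pos: [635.4, -224.2, 8.4]
eef_rot: [-3.137, 0.001, -0.003]
wrist_force: [-0.1, -0.8, -1.2]
finger_gap: 27.3
clock: 42.48
eef_pos: [484.1, -224.8, 209.6]
eef_rot: [-3.138, -0.0, -0.004]
wrist_force: [0.2, 0.1, -0.6]
finger_gap: 39.9
[ 484.12015809 -224.83808018  209.61218566] [-3.13750257e+00 -1.38872179e-04 -4.45644368e-03]
```

View pics/w27.png

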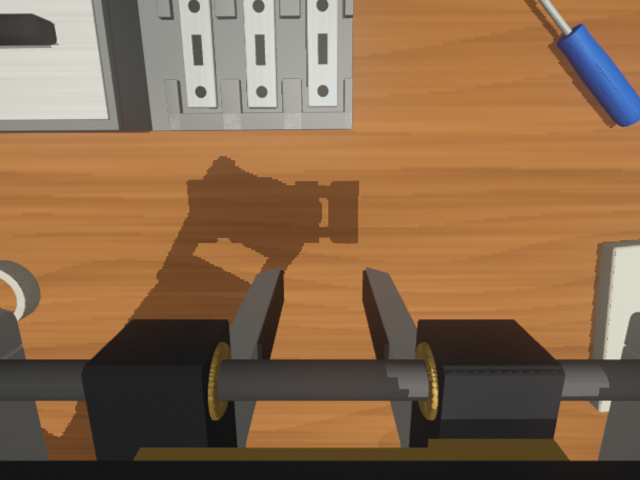

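View pics/t27.png

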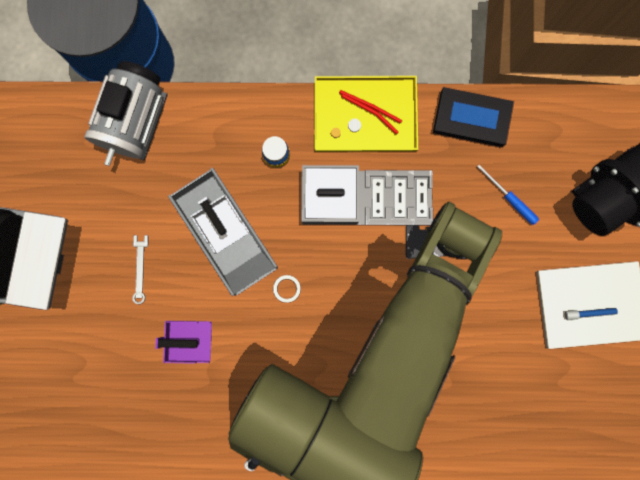

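View pics/s27.png

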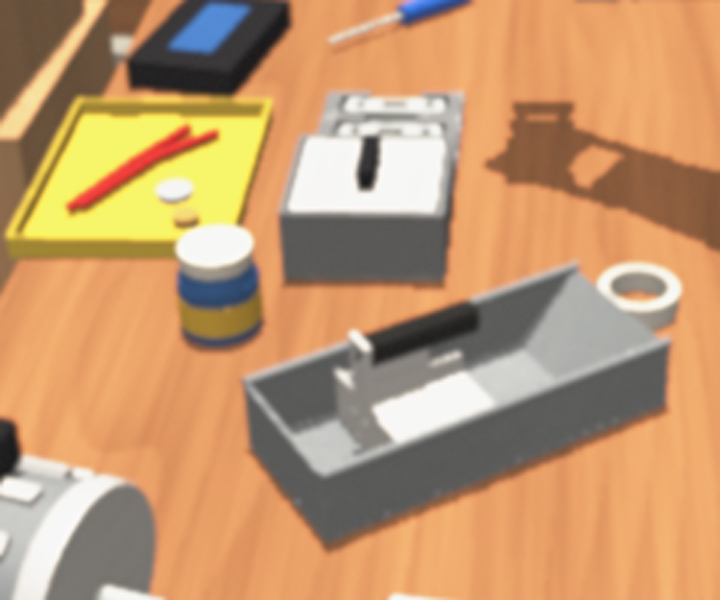

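Everything looks in place, so one numeric check of the straps, cover and scoop before I hand in.

```bash
python3 - <<'E'
from h import *
m=manip.camera_model('top'); im=cv2.imread('pics/t27.png')
for (y0,y1,x0,x1,z,t) in [(165,230,362,435,13,200),(160,228,298,362,68,205)]:
    mask=(im.min(2)>t).astype(np.uint8)[y0:y1,x0:x1]
    cs,_=cv2.findContours(mask,cv2.RETR_EXTERNAL,cv2.CHAIN_APPROX_NONE)
    for k in cs:
        if cv2.contourArea(k)<100: continue
        r=cv2.minAreaRect(k); w=[onz(m,p,z) for p in cv2.boxPoints(r)+[x0,y0]]
        print(z,(sum(w)/4).round(1),[round(np.linalg.norm(w[i+1]-w[i]),1) for i in (0,1)],r[2])
l=[onz(m,p,104) for p in [(205.5,202),(222.5,235)]]; print('handle',l)
c=(l[0]+l[1])/2; print(c)
E
```

```text
13 [ 634.3 -226.5   13. ] [np.float64(26.2), np.float64(95.3)] 90.0
13 [ 633.9 -167.7   13. ] [np.float64(23.6), np.float64(95.3)] 90.0
13 [ 634.9 -110.3   13. ] [np.float64(23.6), np.float64(98.0)] 90.0
68 [636.2  13.3  68. ] [np.float64(124.3), np.float64(122.9)] 90.0
handle [array([605.00236381, 321.93654618, 104.        ]), array([523.32920897, 278.05280647, 104.        ])]
[564.16578639 299.99467633 104.        ]
```

```bash
python3 -c "
from cell import manip
print(manip.sign_off())"
```

```text
the job is handed in; nothing more can be done
None
```

The job is handed in, with every part done at about 42 s on the robot's clock, against the 208 s limit. Handing in gave no verdict.

- **Knobs:** five were present. One scoop pass took them all, and I poured them into the well; fingers never touched a knob. The pictures showed all five in one layer in the well and the bin empty.
- **Cover:** it is back in its rebate and was pressed twice, at 35 N and 28 N. The second press met the grip bar at 92.1 mm, against 92 mm expected for a seated cover. The last pictures showed it flush, and its measured centre was within about 2.5 mm of the well's.
- **Straps:** all three lie flat, one in each pocket, within about 2.5 mm of the pocket centres I measured. The middle one was knocked about 5 cm partway through, so I measured it again before picking it up.
- **Scoop:** it stands upright on the bin floor, about 20 mm behind the bin's centre lengthwise.
- **Everything else:** in the last top view the bystanders looked unmoved, and the gripper was clear of everything.

**Disagreements:** the wrist and top cameras differed by 2–4 mm on the pocket positions, so I used values in between. One wrist reading of the well, taken while the arm was still moving, was about 8 mm off and I discarded it. Both presses also showed a sideways force of 17–21 N that I can't explain, but the cover stayed seated.

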